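# Unclip the gilded frame strips and stack them crosswise to dry

### The job

The gilded frame strips are ready to come off the painting jigs: pull each one straight up out of its spring rollers and stack them all crosswise on the drying rack, two parallel strips to a layer, 80 mm apart between centre lines. The first layer lies across the two rails on the marked places, the second at right angles to it straight above the rails, the third like the first, each strip centred; an odd strip lies alone at either place of the top layer. Leave the art materials round about where they are.

Things in the scene. Friction and masses are not known exactly. Their poses are not given: they have to be found in the camera images.
- strip0_mid (a point): Centre of one straight dark wooden frame strip, 130 x 20 x 20 mm (x along its length, z up at the start), about 45 g, thin gilt line on top and underside. All strips are alike; 4 to 6 are present. At the start it is clipped in jig_a, its centre at -52 mm along that jig's y, 36 mm above the table.
- strip1_mid (a point): Centre of one straight dark wooden frame strip, 130 x 20 x 20 mm (x along its length, z up at the start), about 45 g, thin gilt line on top and underside. All strips are alike; 4 to 6 are present. At the start it is clipped in jig_a, its centre at 0 mm along that jig's y, 36 mm above the table.
- strip2_mid (a point): Centre of one straight dark wooden frame strip, 130 x 20 x 20 mm (x along its length, z up at the start), about 45 g, thin gilt line on top and underside. All strips are alike; 4 to 6 are present. At the start it is clipped in jig_a, its centre at 52 mm along that jig's y, 36 mm above the table.
- strip3_mid (a point): Centre of one straight dark wooden frame strip, 130 x 20 x 20 mm (x along its length, z up at the start), about 45 g, thin gilt line on top and underside. All strips are alike; 4 to 6 are present. At the start it is clipped in jig_b, its centre at -52 mm along that jig's y, 36 mm above the table.
- strip4_mid (a point): Centre of one straight dark wooden frame strip, 130 x 20 x 20 mm (x along its length, z up at the start), about 45 g, thin gilt line on top and underside. All strips are alike; 4 to 6 are present. At the start it is clipped in jig_b, its centre at 0 mm along that jig's y, 36 mm above the table.
- strip5_mid (a point): Centre of one straight dark wooden frame strip, 130 x 20 x 20 mm (x along its length, z up at the start), about 45 g, thin gilt line on top and underside. All strips are alike; 4 to 6 are present. At the start it is clipped in jig_b, its centre at 52 mm along that jig's y, 36 mm above the table.
- jig_a: Fixed painting jig, plywood base 186 x 152 x 8 mm, origin under its centre on the table. Three bays at y = -52, 0, 52 mm each hold a strip along the jig's x. The last 15 mm of either strip end lie on a white ledge (26 mm up) between cheeks (36 mm up); the middle 100 mm is free at the sides and below, down to the 8 mm base. Some bays may be empty.
- jig_b: A second jig just like jig_a. In both, at each end of a bay a spring-loaded steel roller (top 59 mm up) overhangs the strip's end by 1.5 mm and snaps over its top edge. Pulling the strip straight up by its middle with about 7 to 15 N pushes the rollers outwards; after 25 mm of rise it is free.
- rack: Fixed drying rack: grey base 150 x 150 x 6 mm, origin under its centre on the table; two aluminium rails 130 x 20 mm along its y at x = -40 and 40 mm, tops 26 mm up, black lines marking strip places at y = -40 and 40. Layer 1: strips along x, centres at (0, -40), (0, 40), 36 mm up. Layer 2: along y, at (-40, 0), (40, 0), 56 mm up. Layer 3 as layer 1, 76 mm up.
- brush_a: Bystander: thin paintbrush, 160 mm long, 8 mm thick, lying between the fixed things; x along it; to be left alone.
- brush_b: Bystander: thin paintbrush, 160 mm long, 8 mm thick, lying between the fixed things; x along it; to be left alone.
Not all that is in view belongs to the job. What is shaped like the part that bears strip0_mid but green is not meant.

How it is judged (in metres and radians):
At the end, for the whole second after the job is handed in: Every strip that is present lies at rest in a place of the crosswise tower on the rack: layers 1 and 3 along the rack's x, layer 2 along its y; centre within 12 mm of the place across the strip, 15 mm along it, 5 mm in height, and within 0.15 rad of square and level (((z of strip0_mid in the frame of rack between 0.031 and 0.041 m and x of strip0_mid in the frame of rack between -0.015 and 0.015 m and (y of strip0_mid in the frame of rack between -0.052 and -0.028 m or y of strip0_mid in the frame of rack between 0.028 and 0.052 m) and angle between the x axis of strip0_mid and the x axis of rack, either way round below 0.15 rad) or (z of strip0_mid in the frame of rack between 0.051 and 0.061 m and y of strip0_mid in the frame of rack between -0.015 and 0.015 m and (x of strip0_mid in the frame of rack between -0.052 and -0.028 m or x of strip0_mid in the frame of rack between 0.028 and 0.052 m) and angle between the x axis of strip0_mid and the y axis of rack, either way round below 0.15 rad) or (z of strip0_mid in the frame of rack between 0.071 and 0.081 m and x of strip0_mid in the frame of rack between -0.015 and 0.015 m and (y of strip0_mid in the frame of rack between -0.052 and -0.028 m or y of strip0_mid in the frame of rack between 0.028 and 0.052 m) and angle between the x axis of strip0_mid and the x axis of rack, either way round below 0.15 rad)) and ((z of strip1_mid in the frame of rack between 0.031 and 0.041 m and x of strip1_mid in the frame of rack between -0.015 and 0.015 m and (y of strip1_mid in the frame of rack between -0.052 and -0.028 m or y of strip1_mid in the frame of rack between 0.028 and 0.052 m) and angle between the x axis of strip1_mid and the x axis of rack, either way round below 0.15 rad) or (z of strip1_mid in the frame of rack between 0.051 and 0.061 m and y of strip1_mid in the frame of rack between -0.015 and 0.015 m and (x of strip1_mid in the frame of rack between -0.052 and -0.028 m or x of strip1_mid in the frame of rack between 0.028 and 0.052 m) and angle between the x axis of strip1_mid and the y axis of rack, either way round below 0.15 rad) or (z of strip1_mid in the frame of rack between 0.071 and 0.081 m and x of strip1_mid in the frame of rack between -0.015 and 0.015 m and (y of strip1_mid in the frame of rack between -0.052 and -0.028 m or y of strip1_mid in the frame of rack between 0.028 and 0.052 m) and angle between the x axis of strip1_mid and the x axis of rack, either way round below 0.15 rad)) and ((z of strip2_mid in the frame of rack between 0.031 and 0.041 m and x of strip2_mid in the frame of rack between -0.015 and 0.015 m and (y of strip2_mid in the frame of rack between -0.052 and -0.028 m or y of strip2_mid in the frame of rack between 0.028 and 0.052 m) and angle between the x axis of strip2_mid and the x axis of rack, either way round below 0.15 rad) or (z of strip2_mid in the frame of rack between 0.051 and 0.061 m and y of strip2_mid in the frame of rack between -0.015 and 0.015 m and (x of strip2_mid in the frame of rack between -0.052 and -0.028 m or x of strip2_mid in the frame of rack between 0.028 and 0.052 m) and angle between the x axis of strip2_mid and the y axis of rack, either way round below 0.15 rad) or (z of strip2_mid in the frame of rack between 0.071 and 0.081 m and x of strip2_mid in the frame of rack between -0.015 and 0.015 m and (y of strip2_mid in the frame of rack between -0.052 and -0.028 m or y of strip2_mid in the frame of rack between 0.028 and 0.052 m) and angle between the x axis of strip2_mid and the x axis of rack, either way round below 0.15 rad)) and ((z of strip3_mid in the frame of rack between 0.031 and 0.041 m and x of strip3_mid in the frame of rack between -0.015 and 0.015 m and (y of strip3_mid in the frame of rack between -0.052 and -0.028 m or y of strip3_mid in the frame of rack between 0.028 and 0.052 m) and angle between the x axis of strip3_mid and the x axis of rack, either way round below 0.15 rad) or (z of strip3_mid in the frame of rack between 0.051 and 0.061 m and y of strip3_mid in the frame of rack between -0.015 and 0.015 m and (x of strip3_mid in the frame of rack between -0.052 and -0.028 m or x of strip3_mid in the frame of rack between 0.028 and 0.052 m) and angle between the x axis of strip3_mid and the y axis of rack, either way round below 0.15 rad) or (z of strip3_mid in the frame of rack between 0.071 and 0.081 m and x of strip3_mid in the frame of rack between -0.015 and 0.015 m and (y of strip3_mid in the frame of rack between -0.052 and -0.028 m or y of strip3_mid in the frame of rack between 0.028 and 0.052 m) and angle between the x axis of strip3_mid and the x axis of rack, either way round below 0.15 rad)) and ((z of strip4_mid in the frame of rack between 0.031 and 0.041 m and x of strip4_mid in the frame of rack between -0.015 and 0.015 m and (y of strip4_mid in the frame of rack between -0.052 and -0.028 m or y of strip4_mid in the frame of rack between 0.028 and 0.052 m) and angle between the x axis of strip4_mid and the x axis of rack, either way round below 0.15 rad) or (z of strip4_mid in the frame of rack between 0.051 and 0.061 m and y of strip4_mid in the frame of rack between -0.015 and 0.015 m and (x of strip4_mid in the frame of rack between -0.052 and -0.028 m or x of strip4_mid in the frame of rack between 0.028 and 0.052 m) and angle between the x axis of strip4_mid and the y axis of rack, either way round below 0.15 rad) or (z of strip4_mid in the frame of rack between 0.071 and 0.081 m and x of strip4_mid in the frame of rack between -0.015 and 0.015 m and (y of strip4_mid in the frame of rack between -0.052 and -0.028 m or y of strip4_mid in the frame of rack between 0.028 and 0.052 m) and angle between the x axis of strip4_mid and the x axis of rack, either way round below 0.15 rad)) and ((z of strip5_mid in the frame of rack between 0.031 and 0.041 m and x of strip5_mid in the frame of rack between -0.015 and 0.015 m and (y of strip5_mid in the frame of rack between -0.052 and -0.028 m or y of strip5_mid in the frame of rack between 0.028 and 0.052 m) and angle between the x axis of strip5_mid and the x axis of rack, either way round below 0.15 rad) or (z of strip5_mid in the frame of rack between 0.051 and 0.061 m and y of strip5_mid in the frame of rack between -0.015 and 0.015 m and (x of strip5_mid in the frame of rack between -0.052 and -0.028 m or x of strip5_mid in the frame of rack between 0.028 and 0.052 m) and angle between the x axis of strip5_mid and the y axis of rack, either way round below 0.15 rad) or (z of strip5_mid in the frame of rack between 0.071 and 0.081 m and x of strip5_mid in the frame of rack between -0.015 and 0.015 m and (y of strip5_mid in the frame of rack between -0.052 and -0.028 m or y of strip5_mid in the frame of rack between 0.028 and 0.052 m) and angle between the x axis of strip5_mid and the x axis of rack, either way round below 0.15 rad)) and linear speed of each of strip0, strip1, strip2, strip3, strip4, strip5 below 0.02 m/s); the robot touches nothing.
It fails at once if a brush or the eraser is pushed away by more than 4 cm (distance of any of brush_a, brush_b, eraser from where it was at the start of the episode above 0.04 m).
It fails at once if the water bottle, a cup, the ink jar or the palette dish is pushed away by more than 4 cm (distance of any of water, cup_a, cup_b, ink, palette from where it was at the start of the episode above 0.04 m).
Of strip0, strip1, strip2, strip3, strip4, strip5 only 4 to 6 are there at a start; the rules pass over those that are not, and their reading is None.
Once in a run the grip may slacken for a moment while it holds something.
It also fails if it takes over 210 s, if anything falls off the work surface, if the arm or the gripper's body presses on something with over 40 N, if the wrist force passes 120 N, or if a joint passes its speed limit or range.

### The arm

A 6-joint arm with a two-finger parallel gripper is mounted at the origin on the work surface. World frame = base frame: x ahead of the robot, y to its left, z up, the work surface at z = 0. Lengths are in mm, angles in rad, forces in N, time in s.
With the tool pointing down it reaches from about 300 to 950 mm from the base axis. Payload 3.1 kg.
Tool frame: the origin (TCP) lies midway between the tips of the shut fingers; the grasp point (between the pads) lies 19 mm behind it; z points along the fingers, y is the direction in which the jaws open and shut (so a half turn about z gives the same grasp; the last joint's range is limited). The gripper opens to 85 mm and grips with 20 to 120 N. Pads are 22 mm wide; open, the fingers measure 114 mm over their backs; the gripper's body (76 mm by 85 mm) begins 54 mm behind the grasp point. The pads swing forward as they close: fully open they stand 13 mm farther back than shut.
Start: joints at [1.241, 0.308, 1.634, -0, 1.2, -0.07], TCP at [160.581, 604.025, 231.272] pointing down, gripper open.
Joint ranges: [-3.06, 3.06], [-0.79, 1.96], [0.05, 2.63], [-1.19, 4.34], [0.05, 2.64], [-2.94, 2.94]. Speed limits (rad/s): [2.79, 2.79, 3.14, 3.14, 3.14, 3.14].

### API

Orientations are given as a unit quaternion [x, y, z, w].
In Python, from plant import ctrl gives the robot as it stands.
- The arm moves only by the tool drive_tool, never from a script. Its arguments are lists of equal length, an entry for each row: "slide": the shift along the tool's x, y, z in cm, a list of three; "turn": the turn, a rotation vector about the tool's x, y, z in degrees, a list of three; "jaw": the finger opening in cm, from 0 to 8.54. In form: {"slide": [[tx, ty, tz], ...], "turn": [[ax, ay, az], ...], "jaw": [jaw, ...]}. A call has 1 to 12 rows; each row shifts and turns the commanded pose from where the row before left it, along the tool's axes as they then stand; what a row does not reach is not made up. A row lasts 1/12 s, in which the tool goes at most 41.7 mm and 7.16 degrees, less where a joint would pass 70% of its speed; a pose out of reach is approached as far as the arm can. A call is refused whole if a number of a shift passes 4.17 or a number of a turn 7.16, either way. A call with a gripper value outside its range is refused whole. The fingers move at their own pace and stop on an object; "newtons" is the grip in N (left out, the last holds). Time passes only in rows, so rows that do not move let the fingers close. It gives the time, the measured TCP pose, the force and the opening at its end, in the units of the state.
- ctrl.get_obs(): the state, without advancing time (a new reading comes with each control period).
- ctrl.grab_frame(name): name is "scene" or "top"; returns a dict with "color" (480x640x3 uint8, red, green, blue), "fx", "fy", "cx", "cy" (pixels), "k1" (the pictures are not rectified: a ray, as slopes to the right and down, at radius r is drawn at 1 + k1 r^2 times it, then the intrinsics apply), "rvec" (rotation vector, rad) and "tvec" (3), from world to camera coordinates, as OpenCV has them. Camera axes: x right, y down, z forward; pixel columns grow to the right and rows downward; lengths in mm; the calibration is good to about 2 mm. A picture is of the moment at which its call begins. There is no depth.
- ctrl.sign_off(): hands the job in, once; it reports no verdict.
The state is a dict: "time_s": time; "joint_pos": joint angles; "qd": joint speeds; "tau": joint torques, N m; "tool_pos": TCP position; "eef_rot": TCP orientation; "wrist_force": force on the tool from outside, world axes, zero at the start; "ft_torque": the same for the moment, N m; "grip_width": opening from 0.0 (shut) to 1.0 (fully open).
Only numpy, scipy, OpenCV 4.12 (cv2) and the standard library are available. Lean on these libraries where they do the work, as an engineer would, in place of code of your own. Each camera call takes 0.05 s, during which the arm holds its last target.

## Working session

There is one attempt and no reset: what is moved stays moved. The work goes in short steps, Python scripts to look and compute and a tool call to move; the robot and the scene stay as the last step left them, time stands still between calls to the robot, and variables do not carry over. Pictures are saved under pics/ and viewed, and the job is handed in when it is done.

Besides the shell and the picture viewer there is one more tool, called after "Emit:" as name(argument=value, ...) on one line, values as JSON. drive_tool: Moves the arm, as the interface text tells. Its arguments: {"type":"object","properties":{"slide":{"type":"array","items":{"type":"array","items":{"type":"number"}}},"turn":{"type":"array","items":{"type":"array","items":{"type":"number"}}},"jaw":{"type":"array","items":{"type":"number"}},"newtons":{"type":"number"}},"required":["slide","turn","jaw"]}

```bash
ls; mkdir -p pics
python3 - <<'E'
from plant import ctrl
import cv2,numpy as np
print(ctrl.get_obs())
for n in("scene","top"):
    f=ctrl.grab_frame(n); c=f.pop("color"); print(n,f)
    cv2.imwrite(f"pics/{n}0.png",c[:,:,::-1])
E
```

```text
pics
{'time_s': 0.0, 'joint_pos': array([ 1.24126823e+00,  3.08983262e-01,  1.63521138e+00,  5.53513346e-06,
        1.19965882e+00, -6.96778497e-02]), 'qd': array([ 2.19823423e-03,  2.60600368e-04,  4.81463893e-05, -9.25508722e-04,
        4.57232346e-05, -3.06113675e-04]), 'tau': array([ 3.76925004e-05, -4.15244651e+01, -2.76670772e+01, -1.35146374e-04,
        1.01685381e-02,  5.87353483e-06]), 'tool_pos': array([160.33050065, 603.23750742, 230.04876154]), 'eef_rot': array([ 1.29560815e-01,  9.91570833e-01, -1.10744888e-03, -2.26663510e-04]), 'wrist_force': array([0.10316251, 0.17741034, 0.2293334 ]), 'ft_torque': array([-0.00691878, -0.00930712,  0.02617358]), 'grip_width': 1.000453797271275}
scene {'fx': 546.6744648591307, 'fy': 546.6744648591307, 'cx': 310.3651412001704, 'cy': 236.1986958920961, 'k1': -0.12447871651764998, 'rvec': array([ 2.03581787,  1.396899  , -0.51851397]), 'tvec': array([-190.37327096, -279.16817491, 1314.48203094])}
top {'fx': 485.1630175473295, 'fy': 485.1630175473295, 'cx': 322.77506335387926, 'cy': 239.4294885748038, 'k1': 0.013611615071590918, 'rvec': array([ 2.18596061, -2.15772774,  0.11519208]), 'tvec': array([  3.09280911, 460.53552246, 901.3233881 ])}
```

View pics/scene0.png

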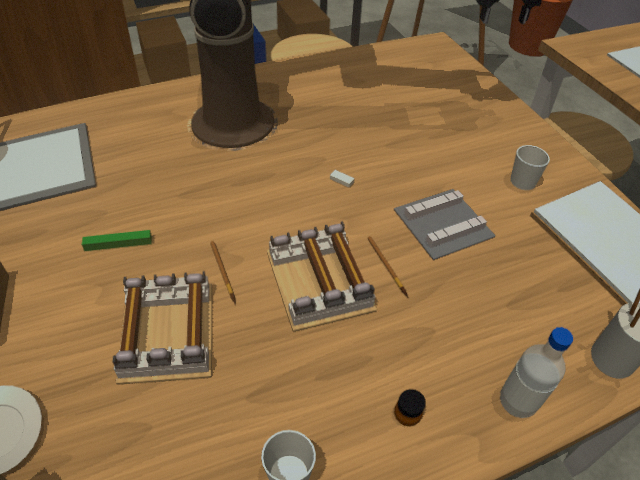

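View pics/top0.png

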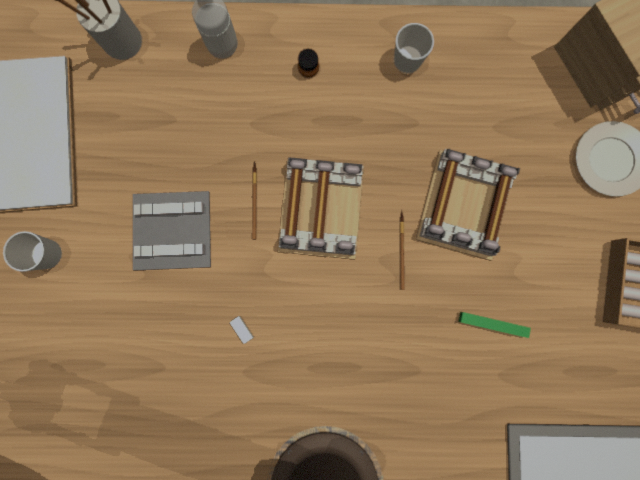

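The top view shows strips in the left jig at px ~(294,200) and (321,205), and in the right jig at ~(444,193) and (497,215). That makes 4 dark gilt strips. The green bar at (495,325) is the decoy and doesn't count. The rack is at (171,230). Next I'll take enlarged crops and measure.

```bash
cat > h.py <<'E'
import cv2,numpy as np
from scipy.spatial.transform import Rotation as R
def cam(f):
    return R.from_rotvec(f["rvec"]).as_matrix(),np.array(f["tvec"])
def proj(f,P):
    Rm,t=cam(f); p=np.atleast_2d(P)@Rm.T+t; K=np.array([[f["fx"],0,f["cx"]],[0,f["fy"],f["cy"]],[0,0,1]])
    s=p[:,:2]/p[:,2:]; r2=(s**2).sum(1,keepdims=True); s=s*(1+f["k1"]*r2)
    return s*[f["fx"],f["fy"]]+[f["cx"],f["cy"]]
def ray(f,uv):
    uv=np.atleast_2d(np.array(uv,float)); K=np.array([[f["fx"],0,f["cx"]],[0,f["fy"],f["cy"]],[0,0,1]])
    s=cv2.undistortPoints(uv.reshape(-1,1,2),K,np.array([f["k1"],0,0,0])).reshape(-1,2)
    Rm,t=cam(f); d=np.c_[s,np.ones(len(s))]@Rm; return -Rm.T@t,d
def onz(f,uv,z):
    c,d=ray(f,uv); return c+d*((z-c[2])/d[:,2])[:,None]
E
python3 - <<'E'
from plant import ctrl
from h import *
f=ctrl.grab_frame("top");c=f["color"][:,:,::-1];np.save("top0.npy",c)
s=ctrl.grab_frame("scene")
a=cv2.resize(c[140:275,270:535],None,fx=3,fy=3,interpolation=cv2.INTER_CUBIC);cv2.imwrite("pics/jigs.png",a)
a=cv2.resize(c[180:280,120:270],None,fx=5,fy=5,interpolation=cv2.INTER_CUBIC);cv2.imwrite("pics/rack.png",a)
a=cv2.resize(s["color"][210:390,100:500,::-1],None,fx=2,fy=2,interpolation=cv2.INTER_CUBIC);cv2.imwrite("pics/jigs_s.png",a)
print(proj(f,[[160,604,230],[0,0,0]]),proj(s,[[160,604,230],[160,604,400],[0,0,0]]))
# wood-dark strips : gilt line mask
hsv=cv2.cvtColor(np.ascontiguousarray(c),cv2.COLOR_BGR2HSV)
for p in [(294,200),(293,200),(291,200),(296,200),(299,200),(340,200),(321,205),(470,205)]: print(p,hsv[p[1],p[0]])
E
```

```text
[[-105.04149194  432.88267609]
 [ 324.44577241  488.20684376]] [[500.76203011  26.11493269]
 [519.62639433 -47.65892977]
 [231.84283766 121.05160587]]
(294, 200) [ 19 145 163]
(293, 200) [ 19 149 161]
(291, 200) [ 13 168  94]
(296, 200) [ 13 164  90]
(299, 200) [ 13 126  87]
(340, 200) [ 20  90 172]
(321, 205) [ 19 147 165]
(470, 205) [ 19  97 169]
```

View pics/jigs.png

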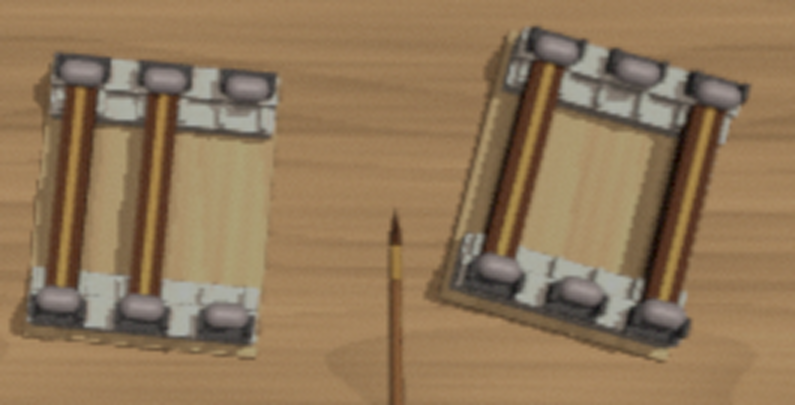

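View pics/rack.png

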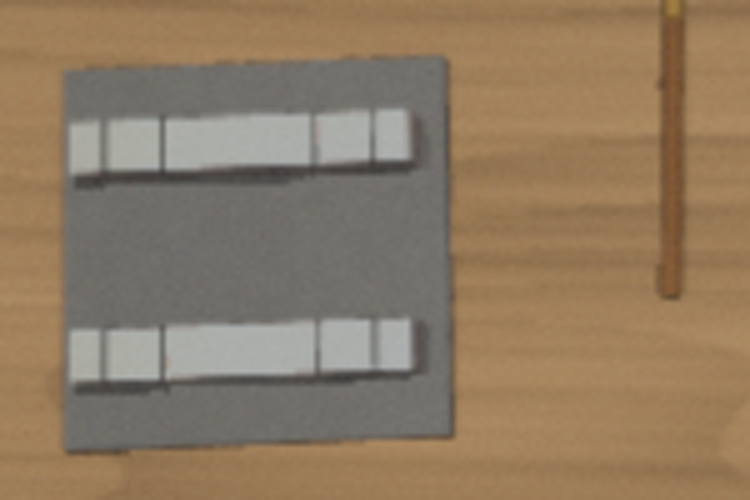

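View pics/jigs_s.png

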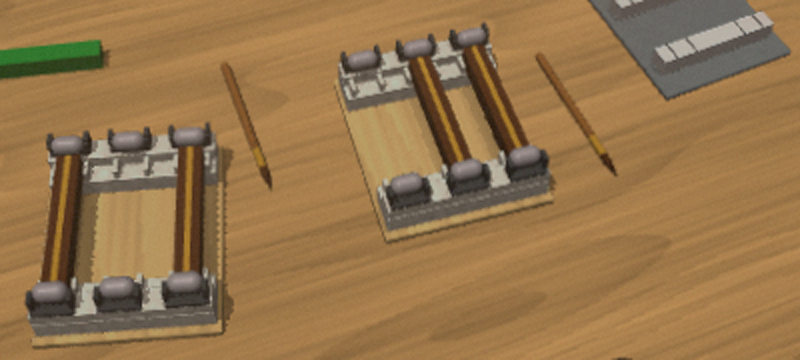

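The crops confirm four strips: left jig bays 1 and 2, right jig bays 1 and 3. The rack rails run left to right in the image, with black marks across them. Next I'll measure the rollers, gilt lines and rack.

Run:
```python
from plant import ctrl
from h import *
f=ctrl.grab_frame("top");c=np.ascontiguousarray(f["color"][:,:,::-1])
s=ctrl.grab_frame("scene")
hsv=cv2.cvtColor(c,cv2.COLOR_BGR2HSV)
H,S,V=[hsv[...,i].astype(int) for i in range(3)]
gold=((H>=16)&(H<=23)&(S>120)&(V>120)).astype(np.uint8)
def blobs(m,x0,y0,x1,y1,amin):
    q=np.zeros_like(m);q[y0:y1,x0:x1]=m[y0:y1,x0:x1]
    n,l,st,ce=cv2.connectedComponentsWithStats(q)
    return [(ce[i],st[i,4],np.argwhere(l==i)[:,::-1]) for i in range(1,n) if st[i,4]>=amin]
for ce,a,p in blobs(gold,270,140,535,275,60):
    vx,vy,x0,y0=cv2.fitLine(p.astype(np.float32),cv2.DIST_L2,0,.01,.01).ravel()
    t=(p-[x0,y0])@[vx,vy]; e=np.array([[x0+vx*t.min(),y0+vy*t.min()],[x0+vx*t.max(),y0+vy*t.max()]])
    w=onz(f,e,46); d=w[1]-w[0]
    print("gold",ce.round(1),a,w[:,:2].round(1).tolist(),"mid",w.mean(0).round(1),"ang",np.degrees(np.arctan2(d[1],d[0])).round(2),"L",np.linalg.norm(d).round(1))
# rack
rk=((S<45)&(V>50)).astype(np.uint8)
for ce,a,p in blobs(rk,120,180,225,280,500):
    r=cv2.minAreaRect(p.astype(np.float32)); print("rack",ce,a,r); w=onz(f,cv2.boxPoints(r),6);print(w.round(1),w.mean(0).round(1),np.linalg.norm(np.diff(w,axis=0),axis=1).round(1))
rail=((S<40)&(V>165)).astype(np.uint8)
for ce,a,p in blobs(rail,120,180,225,280,10):
    print("rail",ce,a,onz(f,[ce],26).round(1))
print(hsv[165,297],hsv[163,326],hsv[169,352], [hsv[y,x].tolist() for x,y in [(310,165),(340,170),(290,240)]])
```

```text
gold [444.8 192.8] 227 [[489.6, -202.7], [609.0, -234.9]] mid [ 549.3 -218.8   46. ] ang -15.08 L 123.6
gold [293.2 201.7] 220 [[467.3, 70.6], [591.0, 60.3]] mid [529.2  65.4  46. ] ang -4.75 L 124.1
gold [320.8 204.6] 221 [[462.3, 18.9], [586.1, 8.5]] mid [524.2  13.7  46. ] ang -4.83 L 124.3
gold [498.4 208.3] 230 [[462.8, -303.1], [582.6, -335.0]] mid [ 522.7 -319.1   46. ] ang -14.91 L 124.1
rack [170.77860224 230.32096635] 5795 ((170.52130126953125, 230.2932891845703), (75.66732025146484, 78.01846313476562), 87.75425720214844)
[[546.3 386.1   6. ]
 [554.6 234.8   6. ]
 [406.8 223.7   6. ]
 [399.1 372.8   6. ]] [476.7 304.3   6. ] [151.6 148.2 149.3]
rail [167.0546875 207.53125  ] 256 [[517.4 306.7  26. ]]
rail [188.4047619  206.71428571] 84 [[519.5 266.3  26. ]]
rail [198. 206.] 45 [[521.1 248.1  26. ]]
rail [136.02439024 208.80487805] 41 [[514.1 365.4  26. ]]
rail [146.51764706 208.2       ] 85 [[515.5 345.6  26. ]]
rail [167.64492754 249.39130435] 276 [[437.4 302.   26. ]]
rail [188.72222222 248.4       ] 90 [[439.8 262.4  26. ]]
rail [198.54545455 248.25454545] 55 [[440.3 243.9  26. ]]
rail [136.30769231 250.57692308] 52 [[434.4 360.8  26. ]]
rail [146.4893617  250.30851064] 94 [[435.1 341.7  26. ]]
[  5  23 131] [  5  23 124] [  6  22 159] [[30, 19, 174], [21, 22, 148], [5, 22, 149]]
```

```bash
cat >> h.py <<'E'
def plan(ctrl,x,y,z,yaw):
    o=ctrl.get_obs(); Rm=R.from_quat(o["eef_rot"]).as_matrix(); p=np.array(o["tool_pos"])
    cur=np.degrees(np.arctan2(Rm[1,1],Rm[0,1])); dy=(yaw-cur+180)%360-180
    Rl=R.from_euler('z',dy,degrees=True).as_matrix()@Rm
    # square-up error
    print("t",round(o["time_s"],2),"p",p.round(1),"yaw",round(cur,2),"tilt",np.degrees(np.cross(Rm[:,2],[0,0,-1])).round(2),"F",np.round(o["wrist_force"],1),"grip_mm",round(o["grip_width"]*85.4,1),"q",np.round(o["joint_pos"],2))
    print("turn z total deg",round(-dy,2)," then slide total cm",(Rl.T@(np.array([x,y,z])-p)/10).round(2))
E
python3 -c "
from plant import ctrl;from h import *
plan(ctrl,529.2,65.4,130,85.2)"
```

```text
t 0.3 p [160.5 603.8 230.8] yaw 75.11 tilt [ 0.04 -0.02  0.  ] F [-0.4 -0.5  0.5] grip_mm 85.1 q [ 1.24  0.31  1.63  0.    1.2  -0.07]
turn z total deg -10.09  then slide total cm [-41.25 -50.55  10.12]
```

Emit:
drive_tool(slide=[[0, 0, 0], [0, 0, 0], [-2.3, -2.8, 0.5], [-2.3, -2.8, 0.5], [-2.3, -2.8, 0.5], [-2.3, -2.8, 0.5], [-2.3, -2.8, 0.5], [-2.3, -2.8, 0.5], [-2.3, -2.8, 0.5], [-2.3, -2.8, 0.5], [-2.3, -2.8, 0.5], [-2.3, -2.8, 0.5]], turn=[[0, 0, -5], [0, 0, -5.1], [0, 0, 0], [0, 0, 0], [0, 0, 0], [0, 0, 0], [0, 0, 0], [0, 0, 0], [0, 0, 0], [0, 0, 0], [0, 0, 0], [0, 0, 0]], jaw=[4, 4, 4, 4, 4, 4, 4, 4, 4, 4, 4, 4], newtons=100)

```text
time_s: 1.3
tool_pos: [367.2, 304.4, 181.3]
eef_rot: [0.042, 0.999, 0.0, 0.0]
wrist_force: [0.6, -0.3, -0.4]
grip_width: 0.469
```

```bash
python3 -c "
from plant import ctrl;from h import *
plan(ctrl,529.2,65.4,130,85.2)"
```

```text
t 1.3 p [367.2 304.4 181.3] yaw 85.24 tilt [-0.02  0.04  0.  ] F [ 0.6 -0.3 -0.4] grip_mm 40.0 q [ 0.6   0.08  2.02 -0.    1.04 -0.89]
turn z total deg 0.04  then slide total cm [-18.14 -22.46   5.13]
```

Emit:
drive_tool(slide=[[-2.2, -2.8, 0.5], [-2.2, -2.8, 0.5], [-2.2, -2.8, 0.5], [-2.2, -2.8, 0.5], [-2.2, -2.8, 0.5], [-2.2, -2.8, 0.5], [-2.2, -2.8, 0.5], [-2.2, -2.2, 0.5], [0, 0, 0], [0, 0, 0], [0, 0, 0]], turn=[[0, 0, 0], [0, 0, 0], [0, 0, 0], [0, 0, 0], [0, 0, 0], [0, 0, 0], [0, 0, 0], [0, 0, 0], [0, 0, 0], [0, 0, 0], [0, 0, 0]], jaw=[4, 4, 4, 4, 4, 4, 4, 4, 4, 4, 4])

```text
time_s: 2.22
tool_pos: [523.1, 74.0, 141.1]
eef_rot: [0.042, 0.999, 0.0, -0.001]
wrist_force: [0.0, -0.0, -0.6]
grip_width: 0.474
```

```bash
python3 -c "
from plant import ctrl;from h import *
plan(ctrl,529.2,65.4,130,85.2)
plan(ctrl,529.2,65.4,18,85.2)
f=ctrl.grab_frame('scene');cv2.imwrite('pics/a1.png',f['color'][:,:,::-1])
f=ctrl.grab_frame('top');cv2.imwrite('pics/a1t.png',f['color'][:,:,::-1])"
```

```text
t 2.22 p [523.1  74.  141.1] yaw 85.17 tilt [-0.02 -0.07 -0.  ] F [ 0.  -0.  -0.6] grip_mm 40.5 q [ 0.06  0.23  1.93  0.    0.98 -1.43]
turn z total deg -0.03  then slide total cm [-0.68 -0.81  1.11]
t 2.22 p [523.1  74.  141.1] yaw 85.17 tilt [-0.02 -0.07 -0.  ] F [ 0.  -0.  -0.6] grip_mm 40.5 q [ 0.06  0.23  1.93  0.    0.98 -1.43]
turn z total deg -0.03  then slide total cm [-0.7  -0.81 12.31]
```

View pics/a1.png

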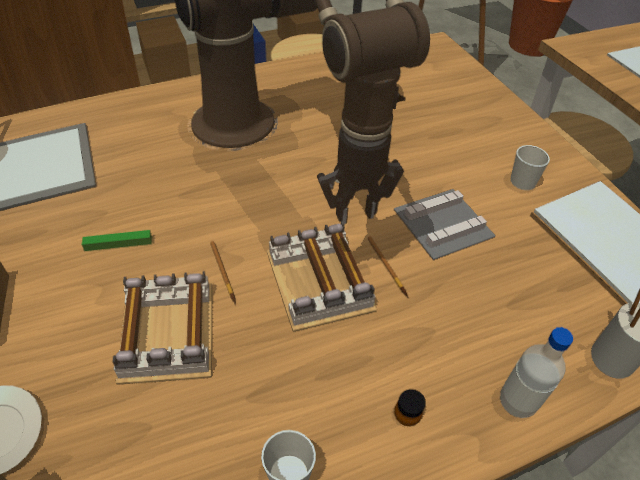

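The gripper hangs open above the outer strip, with its fingers at px (343,215) and (374,212), clear of the brush at (388,267). I'll trim the position and go down.

Emit:
drive_tool(slide=[[-0.7, -0.8, 1], [0, 0, 2], [0, 0, 2], [0, 0, 2], [0, 0, 2], [0, 0, 0], [0, 0, 0], [0, 0, 0]], turn=[[0, 0, 0], [0, 0, 0], [0, 0, 0], [0, 0, 0], [0, 0, 0], [0, 0, 0], [0, 0, 0], [0, 0, 0]], jaw=[4, 4, 4, 4, 4, 4, 4, 4])

```text
time_s: 2.98
tool_pos: [530.5, 65.6, 51.8]
eef_rot: [0.041, 0.999, 0.0, 0.001]
wrist_force: [0.2, 0.5, 0.7]
grip_width: 0.467
```

```bash
python3 -c "
from plant import ctrl;from h import *
plan(ctrl,529.2,65.4,18,85.2)"
```

```text
t 2.98 p [530.5  65.6  51.8] yaw 85.26 tilt [0.   0.06 0.  ] F [0.2 0.5 0.7] grip_mm 39.9 q [ 0.04  0.38  1.96 -0.    0.8  -1.45]
turn z total deg 0.06  then slide total cm [ 0.13 -0.03  3.38]
```

Emit:
drive_tool(slide=[[0.1, 0, 1], [0, 0, 1], [0, 0, 1], [0, 0, 0.4], [0, 0, 0], [0, 0, 0], [0, 0, 0], [0, 0, 0], [0, 0, 0], [0, 0, 0], [0, 0, 0], [0, 0, 0]], turn=[[0, 0, 0], [0, 0, 0], [0, 0, 0], [0, 0, 0], [0, 0, 0], [0, 0, 0], [0, 0, 0], [0, 0, 0], [0, 0, 0], [0, 0, 0], [0, 0, 0], [0, 0, 0]], jaw=[4, 4, 4, 4, 4, 4, 1, 1, 1, 1, 1, 1])

```text
time_s: 3.98
tool_pos: [529.6, 65.5, 17.9]
eef_rot: [0.042, 0.999, 0.0, 0.001]
wrist_force: [0.8, 0.8, 2.9]
grip_width: 0.216
```

```bash
python3 -c "
from plant import ctrl;from h import *
plan(ctrl,529.2,65.4,90,85.2)"
```

```text
t 3.98 p [529.6  65.5  17.9] yaw 85.22 tilt [-0.    0.08  0.  ] F [0.8 0.8 2.9] grip_mm 18.5 q [ 0.04  0.44  1.97 -0.    0.73 -1.45]
turn z total deg 0.02  then slide total cm [ 0.03 -0.01 -7.21]
```

Emit:
drive_tool(slide=[[0, 0, 0], [0, 0, -0.4], [0, 0, -0.4], [0, 0, -0.4], [0, 0, -0.4], [0, 0, -0.4], [0, 0, -0.6], [0, 0, -0.8], [0, 0, -1], [0, 0, -1], [0, 0, -1], [0, 0, 0]], turn=[[0, 0, 0], [0, 0, 0], [0, 0, 0], [0, 0, 0], [0, 0, 0], [0, 0, 0], [0, 0, 0], [0, 0, 0], [0, 0, 0], [0, 0, 0], [0, 0, 0], [0, 0, 0]], jaw=[1, 1, 1, 1, 1, 1, 1, 1, 1, 1, 1, 1])

```text
time_s: 4.98
tool_pos: [531.2, 65.6, 84.6]
eef_rot: [0.042, 0.999, 0.0, 0.003]
wrist_force: [0.6, 0.8, -0.7]
grip_width: 0.214
```

```bash
python3 -c "
from plant import ctrl;from h import *
plan(ctrl,474.6,344.2,100,93.4)
f=ctrl.grab_frame('scene');cv2.imwrite('pics/a2.png',f['color'][:,:,::-1])"
```

```text
t 4.98 p [531.2  65.6  84.6] yaw 85.22 tilt [-0.02  0.31  0.  ] F [ 0.6  0.8 -0.7] grip_mm 18.3 q [ 0.04  0.33  1.95  0.    0.86 -1.45]
turn z total deg -8.18  then slide total cm [ 3.99 28.15 -1.55]
```

View pics/a2.png

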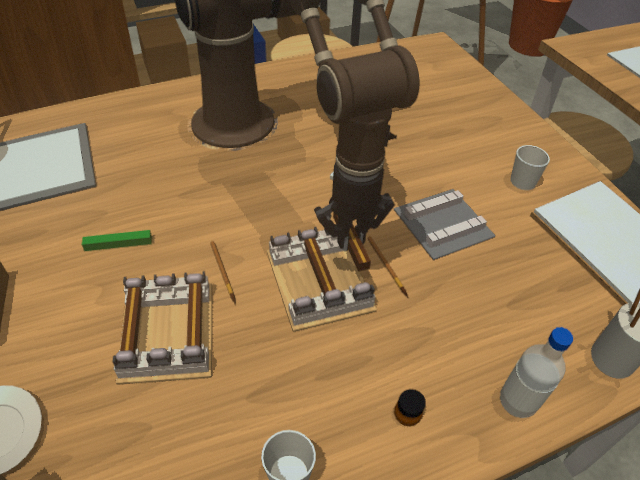

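The strip is out and hangs level in the jaws at px (357,248). I'll carry it to the far place of layer 1.

Emit:
drive_tool(slide=[[0, 0, -1.5], [0, 0, 0], [0.4, 2.8, 0], [0.4, 2.8, 0], [0.4, 2.8, 0], [0.4, 2.8, 0], [0.4, 2.8, 0], [0.4, 2.8, 0], [0.4, 2.8, 0], [0.4, 2.8, 0], [0.4, 2.8, 0], [0.4, 2.8, 0]], turn=[[0, 0, -4], [0, 0, -4.2], [0, 0, 0], [0, 0, 0], [0, 0, 0], [0, 0, 0], [0, 0, 0], [0, 0, 0], [0, 0, 0], [0, 0, 0], [0, 0, 0], [0, 0, 0]], jaw=[1, 1, 1, 1, 1, 1, 1, 1, 1, 1, 1, 1])

```text
time_s: 6.03
tool_pos: [471.3, 343.6, 95.8]
eef_rot: [-0.03, 1.0, -0.0, -0.001]
wrist_force: [0.0, 0.6, 0.1]
grip_width: 0.215
```

Emit:
drive_tool(slide=[[0, 0, 0], [0, 0, 0], [0, 0, 0]], turn=[[0, 0, 0], [0, 0, 0], [0, 0, 0]], jaw=[1, 1, 1])

```text
time_s: 6.28
tool_pos: [471.7, 342.0, 95.7]
eef_rot: [-0.03, 1.0, -0.001, -0.001]
wrist_force: [-0.5, 0.4, -0.7]
grip_width: 0.218
```

```bash
python3 -c "
from plant import ctrl;from h import *
plan(ctrl,474.6,344.2,45,93.4)
f=ctrl.grab_frame('scene');cv2.imwrite('pics/a3.png',cv2.resize(f['color'][100:300,300:560,::-1],None,fx=3,fy=3))"
```

```text
t 6.28 p [471.7 342.   95.7] yaw 93.46 tilt [ 0.07 -0.07  0.  ] F [-0.5  0.4 -0.7] grip_mm 18.7 q [ 0.55  0.39  1.83 -0.    0.92 -1.08]
turn z total deg 0.06  then slide total cm [-0.31  0.21  5.07]
```

View pics/a3.png

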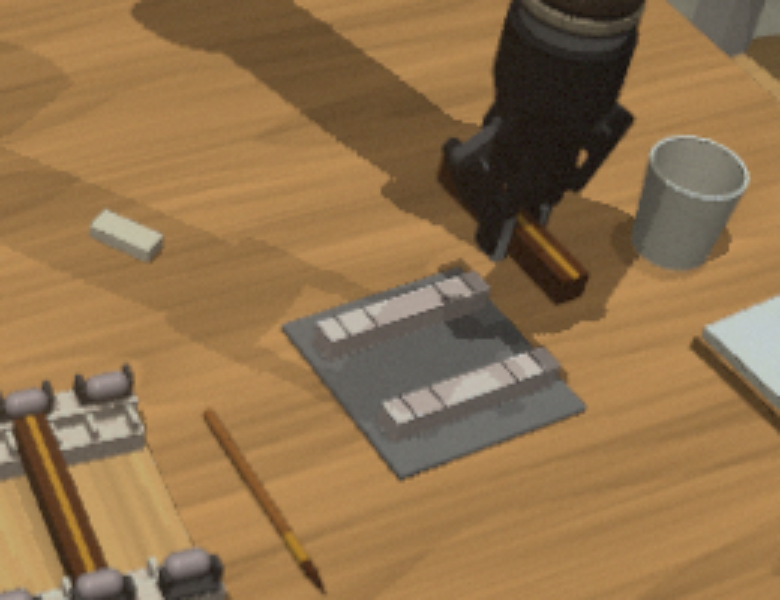

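The strip is held level, parallel to the rack's x and above the far marks. I'll lower it.

Emit:
drive_tool(slide=[[-0.3, 0.2, 1], [0, 0, 2], [0, 0, 2], [0, 0, 1.5], [0, 0, 0.6], [0, 0, 0.3], [0, 0, 0], [0, 0, 0]], turn=[[0, 0, 0], [0, 0, 0], [0, 0, 0], [0, 0, 0], [0, 0, 0], [0, 0, 0], [0, 0, 0], [0, 0, 0]], jaw=[1, 1, 1, 1, 1, 1, 1, 1])

```text
time_s: 7.0
tool_pos: [476.0, 344.7, 22.8]
eef_rot: [-0.029, 1.0, 0.0, 0.0]
wrist_force: [0.3, -0.4, -0.6]
grip_width: 0.22
```

```bash
python3 -c "
from plant import ctrl;from h import *
plan(ctrl,474.6,344.2,18,93.4)"
```

```text
t 7.0 p [476.  344.7  22.8] yaw 93.38 tilt [-0.03  0.06  0.  ] F [ 0.3 -0.4 -0.6] grip_mm 18.8 q [ 0.55  0.51  1.84 -0.    0.79 -1.08]
turn z total deg -0.02  then slide total cm [ 0.14 -0.04  0.48]
```

Emit:
drive_tool(slide=[[0.1, 0, 0.2], [0, 0, 0.2], [0, 0, 0], [0, 0, 0]], turn=[[0, 0, 0], [0, 0, 0], [0, 0, 0], [0, 0, 0]], jaw=[1, 1, 1, 1])

```text
time_s: 7.33
tool_pos: [474.3, 344.8, 18.6]
eef_rot: [-0.03, 1.0, 0.0, 0.0]
wrist_force: [0.0, -0.5, 0.0]
grip_width: 0.212
```

```bash
python3 -c "
from plant import ctrl;from h import *
plan(ctrl,474.6,344.2,18,93.4)
f=ctrl.grab_frame('scene');cv2.imwrite('pics/a4.png',cv2.resize(f['color'][100:300,300:560,::-1],None,fx=3,fy=3))"
```

```text
t 7.33 p [474.3 344.8  18.6] yaw 93.42 tilt [-0.02  0.03  0.  ] F [ 0.  -0.5  0. ] grip_mm 18.1 q [ 0.55  0.52  1.84 -0.    0.79 -1.08]
turn z total deg 0.02  then slide total cm [-0.03 -0.06  0.06]
```

View pics/a4.png

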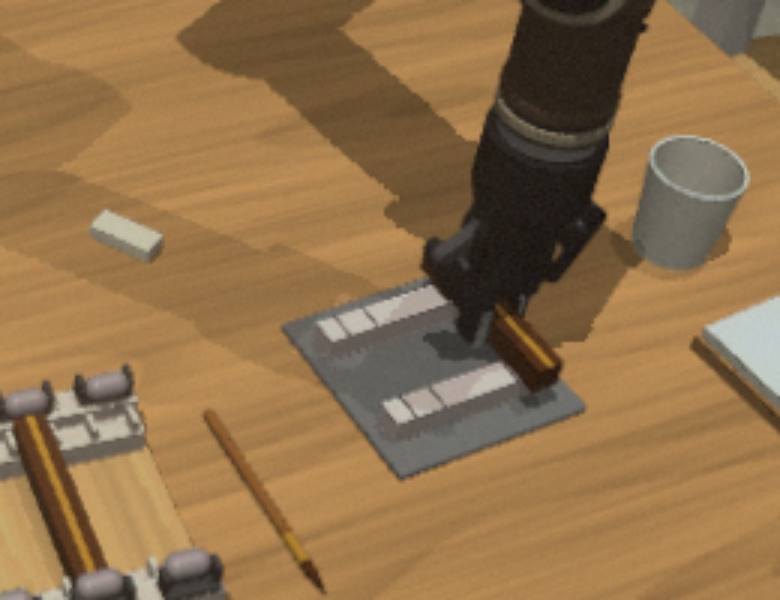

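It's just above the rails with no contact force yet. I'll go down 1 mm more and release.

Emit:
drive_tool(slide=[[0, 0, 0.1], [0, 0, 0], [0, 0, 0], [0, 0, 0], [0, 0, 0], [0, 0, 0], [0, 0, 0], [0, 0, -2], [0, 0, -3], [0, 0, -3], [0, 0, -2], [0, 0, 0]], turn=[[0, 0, 0], [0, 0, 0], [0, 0, 0], [0, 0, 0], [0, 0, 0], [0, 0, 0], [0, 0, 0], [0, 0, 0], [0, 0, 0], [0, 0, 0], [0, 0, 0], [0, 0, 0]], jaw=[1, 1, 3.5, 3.5, 3.5, 3.5, 3.5, 3.5, 3.5, 4, 4, 4])

```text
time_s: 8.38
tool_pos: [477.8, 346.9, 122.8]
eef_rot: [-0.03, 1.0, 0.003, 0.004]
wrist_force: [0.6, 0.2, 1.1]
grip_width: 0.468
```

```bash
python3 -c "
from plant import ctrl;from h import *
plan(ctrl,524.2,13.7,120,85.2)"
```

```text
t 8.38 p [477.8 346.9 122.8] yaw 93.42 tilt [-0.31  0.51  0.  ] F [0.6 0.2 1.1] grip_mm 39.9 q [ 0.55  0.36  1.8   0.    0.97 -1.08]
turn z total deg 8.22  then slide total cm [ -7.41 -32.82   0.18]
```

Emit:
drive_tool(slide=[[0, 0, 0], [0, 0, 0], [-0.7, -3.3, 0], [-0.7, -3.3, 0], [-0.7, -3.3, 0], [-0.7, -3.3, 0], [-0.7, -3.3, 0], [-0.7, -3.3, 0], [-0.7, -3.3, 0], [-0.7, -3.3, 0], [-0.7, -3.3, 0], [-0.7, -3.3, 0]], turn=[[0, 0, 4.1], [0, 0, 4.1], [0, 0, 0], [0, 0, 0], [0, 0, 0], [0, 0, 0], [0, 0, 0], [0, 0, 0], [0, 0, 0], [0, 0, 0], [0, 0, 0], [0, 0, 0]], jaw=[4, 4, 4, 4, 4, 4, 4, 4, 4, 4, 4, 4])

```text
time_s: 9.38
tool_pos: [515.7, 8.4, 116.4]
eef_rot: [0.042, 0.999, 0.0, -0.001]
wrist_force: [0.8, -0.5, -0.0]
grip_width: 0.466
```

Emit:
drive_tool(slide=[[0, 0, 0], [0, 0, 0], [0, 0, 0]], turn=[[0, 0, 0], [0, 0, 0], [0, 0, 0]], jaw=[4, 4, 4])

```text
time_s: 9.63
tool_pos: [515.7, 10.2, 116.5]
eef_rot: [0.042, 0.999, 0.0, -0.001]
wrist_force: [-0.6, 0.2, -0.2]
grip_width: 0.471
```

```bash
cat >> h.py <<'E'
def golds(f,x0,y0,x1,y1,z,amin=40):
    c=np.ascontiguousarray(f["color"][:,:,::-1]);hsv=cv2.cvtColor(c,cv2.COLOR_BGR2HSV)
    H,S,V=[hsv[...,i].astype(int) for i in range(3)]
    m=((H>=16)&(H<=24)&(S>120)&(V>110)).astype(np.uint8)
    q=np.zeros_like(m);q[y0:y1,x0:x1]=m[y0:y1,x0:x1]
    n,l,st,_=cv2.connectedComponentsWithStats(q)
    C=np.array([477,304.3]);a=np.radians(3.4);ex=np.array([np.cos(a),np.sin(a)]);ey=np.array([-ex[1],ex[0]])
    for i in range(1,n):
        if st[i,4]<amin: continue
        p=np.argwhere(l==i)[:,::-1]
        vx,vy,px,py=cv2.fitLine(p.astype(np.float32),cv2.DIST_L2,0,.01,.01).ravel()
        t=(p-[px,py])@[vx,vy]; e=np.array([[px+vx*t.min(),py+vy*t.min()],[px+vx*t.max(),py+vy*t.max()]])
        w=onz(f,e,z);d=w[1]-w[0];mid=w.mean(0)[:2]
        print("gold px",np.round([px,py],1),"mid",mid.round(1),"ang",round(np.degrees(np.arctan2(d[1],d[0])),1),"L",round(np.linalg.norm(d),1),"rack xy",((mid-C)@ex).round(1),((mid-C)@ey).round(1))
E
python3 -c "
from plant import ctrl;from h import *
plan(ctrl,524.2,13.7,18,85.2)
f=ctrl.grab_frame('top');cv2.imwrite('pics/b1.png',f['color'][:,:,::-1])
golds(f,120,170,225,290,46)"
```

```text
t 9.63 p [515.7  10.2 116.5] yaw 85.15 tilt [-0.04 -0.09 -0.  ] F [-0.6  0.2 -0.2] grip_mm 40.2 q [-0.07  0.25  1.97  0.    0.92 -1.55]
turn z total deg -0.05  then slide total cm [-0.83  0.42  9.85]
gold px [142.2 231.2] mid [472.7 344.4] ang -176.6 L 129.1 rack xy -1.9 40.3
```

View pics/b1.png

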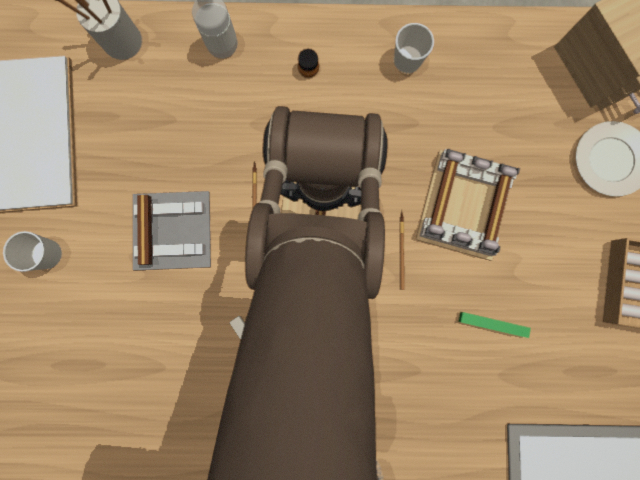

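Strip 1 lies at rack (-1.9, 40.3) mm and square (px 145,230). On to strip 2.

Emit:
drive_tool(slide=[[-0.8, 0.4, 0], [0, 0, 2], [0, 0, 2], [0, 0, 2], [0, 0, 0.8], [0, 0, 0], [0, 0, 0], [0, 0, 0]], turn=[[0, 0, 0], [0, 0, 0], [0, 0, 0], [0, 0, 0], [0, 0, 0], [0, 0, 0], [0, 0, 0], [0, 0, 0]], jaw=[4, 4, 4, 4, 4, 4, 4, 4])

```text
time_s: 10.35
tool_pos: [525.9, 13.8, 50.2]
eef_rot: [0.041, 0.999, -0.0, 0.001]
wrist_force: [0.9, -0.5, -0.5]
grip_width: 0.47
```

```bash
python3 -c "
from plant import ctrl;from h import *
plan(ctrl,524.2,13.7,18,85.2)"
```

```text
t 10.35 p [525.9  13.8  50.2] yaw 85.26 tilt [0.01 0.12 0.  ] F [ 0.9 -0.5 -0.5] grip_mm 40.2 q [-0.06  0.37  1.98  0.    0.79 -1.54]
turn z total deg 0.06  then slide total cm [ 0.18 -0.02  3.22]
```

Emit:
drive_tool(slide=[[0.1, 0, 1], [0, 0, 1], [0, 0, 1], [0, 0, 0.2], [0, 0, 0], [0, 0, 0], [0, 0, 0], [0, 0, 0], [0, 0, 0], [0, 0, 0], [0, 0, 0], [0, 0, 0]], turn=[[0, 0, 0], [0, 0, 0], [0, 0, 0], [0, 0, 0], [0, 0, 0], [0, 0, 0], [0, 0, 0], [0, 0, 0], [0, 0, 0], [0, 0, 0], [0, 0, 0], [0, 0, 0]], jaw=[4, 4, 4, 4, 4, 4, 1, 1, 1, 1, 1, 1])

```text
time_s: 11.35
tool_pos: [524.4, 13.3, 17.9]
eef_rot: [0.042, 0.999, -0.0, 0.001]
wrist_force: [0.1, 0.9, 3.7]
grip_width: 0.211
```

Emit:
drive_tool(slide=[[0, 0, 0], [0, 0, -0.4], [0, 0, -0.4], [0, 0, -0.4], [0, 0, -0.4], [0, 0, -0.4], [0, 0, -0.6], [0, 0, -0.8], [0, 0, -1], [0, 0, -1.5], [0, 0, -1.5], [0, 0, 0]], turn=[[0, 0, 0], [0, 0, 0], [0, 0, 0], [0, 0, 0], [0, 0, 0], [0, 0, 0], [0, 0, 0], [0, 0, 0], [0, 0, 0], [0, 0, 0], [0, 0, 0], [0, 0, 0]], jaw=[1, 1, 1, 1, 1, 1, 1, 1, 1, 1, 1, 1])

```text
time_s: 12.35
tool_pos: [526.8, 13.3, 95.7]
eef_rot: [0.042, 0.999, -0.0, 0.004]
wrist_force: [0.9, 0.8, 0.2]
grip_width: 0.217
```

```bash
python3 -c "
from plant import ctrl;from h import *
plan(ctrl,479.4,264.4,95,93.4)
f=ctrl.grab_frame('scene');cv2.imwrite('pics/b2.png',cv2.resize(f['color'][100:350,200:500,::-1],None,fx=2,fy=2))"
```

```text
t 12.35 p [526.8  13.3  95.7] yaw 85.22 tilt [0.02 0.41 0.  ] F [0.9 0.8 0.2] grip_mm 18.5 q [-0.06  0.29  1.97  0.    0.88 -1.54]
turn z total deg -8.18  then slide total cm [ 3.24 25.35  0.05]
```

View pics/b2.png

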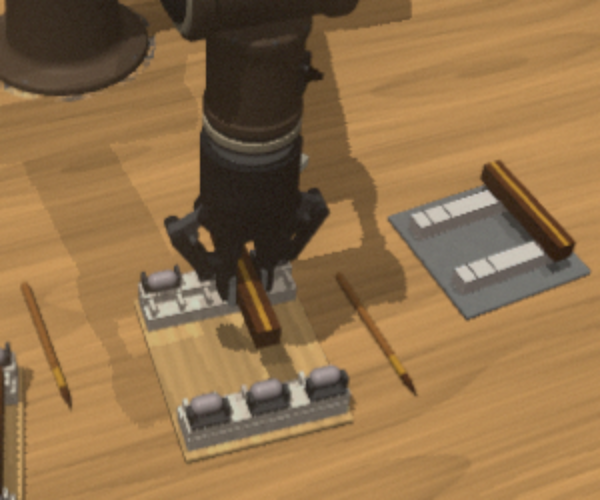

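Strip 2 is out and held level, and strip 1 is lying flat on the rack.

Emit:
drive_tool(slide=[[0, 0, 0], [0, 0, 0], [0.3, 2.5, 0], [0.3, 2.5, 0], [0.3, 2.5, 0], [0.3, 2.5, 0], [0.3, 2.5, 0], [0.3, 2.5, 0], [0.3, 2.5, 0], [0.3, 2.5, 0], [0.3, 2.5, 0], [0.3, 2.8, 0]], turn=[[0, 0, -4], [0, 0, -4.2], [0, 0, 0], [0, 0, 0], [0, 0, 0], [0, 0, 0], [0, 0, 0], [0, 0, 0], [0, 0, 0], [0, 0, 0], [0, 0, 0], [0, 0, 0]], jaw=[1, 1, 1, 1, 1, 1, 1, 1, 1, 1, 1, 1])

```text
time_s: 13.4
tool_pos: [477.6, 264.7, 90.7]
eef_rot: [-0.03, 1.0, -0.0, -0.001]
wrist_force: [0.5, -0.5, -0.3]
grip_width: 0.214
```

Emit:
drive_tool(slide=[[0, 0, 0], [0, 0, 0], [0, 0, 0]], turn=[[0, 0, 0], [0, 0, 0], [0, 0, 0]], jaw=[1, 1, 1])

```text
time_s: 13.65
tool_pos: [478.1, 263.6, 90.8]
eef_rot: [-0.03, 1.0, -0.001, -0.001]
wrist_force: [-0.5, -0.0, 0.1]
grip_width: 0.219
```

```bash
python3 -c "
from plant import ctrl;from h import *
plan(ctrl,480.4,264.4,40,93.4)"
```

```text
t 13.65 p [478.1 263.6  90.8] yaw 93.45 tilt [ 0.06 -0.07  0.  ] F [-0.5 -0.   0.1] grip_mm 18.7 q [ 0.42  0.34  1.92 -0.    0.89 -1.21]
turn z total deg 0.05  then slide total cm [-0.24  0.07  5.08]
```

Emit:
drive_tool(slide=[[-0.2, 0.1, 1], [0, 0, 2], [0, 0, 2], [0, 0, 1.5], [0, 0, 0.4], [0, 0, 0], [0, 0, 0], [0, 0, 0]], turn=[[0, 0, 0], [0, 0, 0], [0, 0, 0], [0, 0, 0], [0, 0, 0], [0, 0, 0], [0, 0, 0], [0, 0, 0]], jaw=[1, 1, 1, 1, 1, 1, 1, 1])

```text
time_s: 14.32
tool_pos: [481.8, 265.2, 23.1]
eef_rot: [-0.029, 1.0, 0.0, 0.001]
wrist_force: [0.1, 0.6, 0.1]
grip_width: 0.218
```

```bash
python3 -c "
from plant import ctrl;from h import *
plan(ctrl,480.4,264.4,17.6,93.4)"
```

```text
t 14.32 p [481.8 265.2  23.1] yaw 93.37 tilt [-0.04  0.1   0.  ] F [0.1 0.6 0.1] grip_mm 18.6 q [ 0.42  0.45  1.93 -0.    0.76 -1.21]
turn z total deg -0.03  then slide total cm [ 0.14 -0.08  0.55]
```

Emit:
drive_tool(slide=[[0.1, 0, 0.3], [0, 0, 0.2], [0, 0, 0], [0, 0, 0], [0, 0, 0], [0, 0, 0], [0, 0, 0], [0, 0, 0], [0, 0, 0], [0, 0, -2], [0, 0, -3], [0, 0, -3]], turn=[[0, 0, 0], [0, 0, 0], [0, 0, 0], [0, 0, 0], [0, 0, 0], [0, 0, 0], [0, 0, 0], [0, 0, 0], [0, 0, 0], [0, 0, 0], [0, 0, 0], [0, 0, 0]], jaw=[1, 1, 1, 1, 3.5, 3.5, 3.5, 3.5, 3.5, 3.5, 3.5, 4])

```text
time_s: 15.32
tool_pos: [478.2, 264.5, 96.8]
eef_rot: [-0.03, 1.0, -0.001, -0.002]
wrist_force: [0.8, 0.2, 1.3]
grip_width: 0.466
```

```bash
python3 -c "
from plant import ctrl;from h import *
plan(ctrl,549.3,-218.8,120,75)"
```

```text
t 15.32 p [478.2 264.5  96.8] yaw 93.41 tilt [ 0.09 -0.2   0.  ] F [0.8 0.2 1.3] grip_mm 39.8 q [ 0.43  0.33  1.91  0.    0.9  -1.2 ]
turn z total deg 18.41  then slide total cm [-19.37 -44.85  -2.33]
```

Emit:
drive_tool(slide=[[0, 0, -0.8], [0, 0, -0.8], [0, 0, -0.8], [-1.4, -3.2, 0], [-1.4, -3.2, 0], [-1.4, -3.2, 0], [-1.4, -3.2, 0], [-1.4, -3.2, 0], [-1.4, -3.2, 0], [-1.4, -3.2, 0], [-1.4, -3.2, 0], [-1.4, -3.2, 0]], turn=[[0, 0, 6.1], [0, 0, 6.1], [0, 0, 6.2], [0, 0, 0], [0, 0, 0], [0, 0, 0], [0, 0, 0], [0, 0, 0], [0, 0, 0], [0, 0, 0], [0, 0, 0], [0, 0, 0]], jaw=[4, 4, 4, 4, 4, 4, 4, 4, 4, 4, 4, 4])

```text
time_s: 16.32
tool_pos: [526.8, -47.3, 121.3]
eef_rot: [0.13, 0.991, 0.0, 0.0]
wrist_force: [0.0, -0.6, 0.2]
grip_width: 0.472
```

Emit:
drive_tool(slide=[[-1.4, -3.2, 0], [-1.4, -3.2, 0], [-1.4, -3.2, 0], [-1.4, -3.2, 0], [-1.2, -3, 0], [0, 0, 0], [0, 0, 0], [0, 0, 0]], turn=[[0, 0, 0], [0, 0, 0], [0, 0, 0], [0, 0, 0], [0, 0, 0], [0, 0, 0], [0, 0, 0], [0, 0, 0]], jaw=[4, 4, 4, 4, 4, 4, 4, 4])

```text
time_s: 16.98
tool_pos: [551.1, -215.3, 120.8]
eef_rot: [0.131, 0.991, 0.0, -0.001]
wrist_force: [-0.5, 0.0, -0.1]
grip_width: 0.466
```

```bash
python3 -c "
from plant import ctrl;from h import *
plan(ctrl,549.3,-218.8,50,75)
f=ctrl.grab_frame('top')
golds(f,120,170,225,290,46)
f=ctrl.grab_frame('scene');cv2.imwrite('pics/c1.png',f['color'][:,:,::-1])"
```

```text
t 16.98 p [ 551.1 -215.3  120.8] yaw 74.97 tilt [-0.07 -0.07 -0.  ] F [-0.5  0.  -0.1] grip_mm 39.8 q [-0.45  0.37  1.79  0.    0.98 -1.76]
turn z total deg -0.03  then slide total cm [ 0.07 -0.39  7.08]
gold px [185.3 227.5] mid [479.4 265. ] ang -176.8 L 129.4 rack xy 0.0 -39.4
gold px [142.2 231. ] mid [472.7 344.4] ang -176.6 L 129.1 rack xy -1.9 40.3
```

View pics/c1.png

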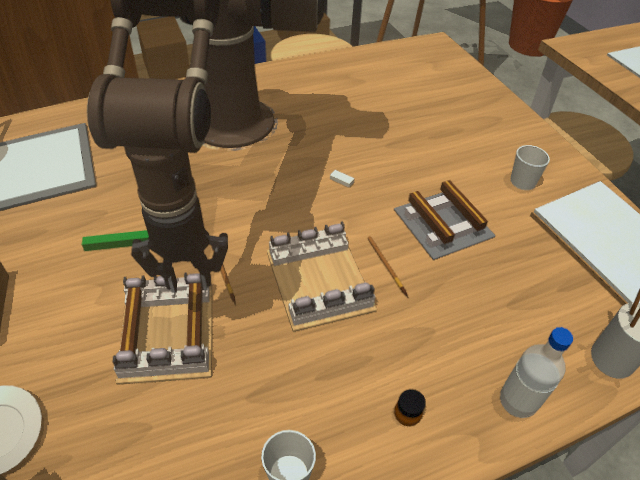

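Layer 1 is good: (0.0, -39.4) and (-1.9, 40.3). The gripper is over strip 3 at px (193,300).

Emit:
drive_tool(slide=[[0.1, -0.4, 1], [0, 0, 2], [0, 0, 2], [0, 0, 2], [0, 0, 0], [0, 0, 0], [0, 0, 0]], turn=[[0, 0, 0], [0, 0, 0], [0, 0, 0], [0, 0, 0], [0, 0, 0], [0, 0, 0], [0, 0, 0]], jaw=[4, 4, 4, 4, 4, 4, 4])

```text
time_s: 17.67
tool_pos: [550.2, -219.1, 51.7]
eef_rot: [0.13, 0.992, -0.0, 0.0]
wrist_force: [-0.8, 0.3, 0.5]
grip_width: 0.468
```

```bash
python3 -c "
from plant import ctrl;from h import *
plan(ctrl,549.3,-218.8,18,75)"
```

```text
t 17.67 p [ 550.2 -219.1   51.7] yaw 75.06 tilt [0.02 0.03 0.  ] F [-0.8  0.3  0.5] grip_mm 40.0 q [-0.45  0.47  1.82 -0.    0.85 -1.76]
turn z total deg 0.06  then slide total cm [0.09 0.01 3.37]
```

Emit:
drive_tool(slide=[[0.1, 0, 1], [0, 0, 1], [0, 0, 1], [0, 0, 0.4], [0, 0, 0], [0, 0, 0], [0, 0, 0], [0, 0, 0], [0, 0, 0], [0, 0, 0], [0, 0, 0], [0, 0, 0]], turn=[[0, 0, 0], [0, 0, 0], [0, 0, 0], [0, 0, 0], [0, 0, 0], [0, 0, 0], [0, 0, 0], [0, 0, 0], [0, 0, 0], [0, 0, 0], [0, 0, 0], [0, 0, 0]], jaw=[4, 4, 4, 4, 4, 4, 1, 1, 1, 1, 1, 1])

```text
time_s: 18.67
tool_pos: [549.4, -219.5, 17.9]
eef_rot: [0.13, 0.991, -0.0, 0.001]
wrist_force: [-0.2, 0.2, 2.7]
grip_width: 0.216
```

Emit:
drive_tool(slide=[[0, 0, 0], [0, 0, -0.4], [0, 0, -0.4], [0, 0, -0.4], [0, 0, -0.4], [0, 0, -0.4], [0, 0, -0.6], [0, 0, -0.8], [0, 0, -1.2], [0, 0, -2], [0, 0, -2], [0, 0, 0]], turn=[[0, 0, 0], [0, 0, 0], [0, 0, 0], [0, 0, 0], [0, 0, 0], [0, 0, 0], [0, 0, 0], [0, 0, 0], [0, 0, 0], [0, 0, 0], [0, 0, 0], [0, 0, 0]], jaw=[1, 1, 1, 1, 1, 1, 1, 1, 1, 1, 1, 1])

```text
time_s: 19.67
tool_pos: [552.4, -221.0, 109.6]
eef_rot: [0.13, 0.991, -0.002, 0.005]
wrist_force: [0.6, -0.4, -0.4]
grip_width: 0.214
```

```bash
python3 -c "
from plant import ctrl;from h import *
plan(ctrl,437.1,301.9,115,3.4)
f=ctrl.grab_frame('scene');cv2.imwrite('pics/c2.png',cv2.resize(f['color'][150:400,50:350,::-1],None,fx=2,fy=2))"
```

```text
t 19.67 p [ 552.4 -221.   109.6] yaw 75.02 tilt [0.25 0.5  0.  ] F [ 0.6 -0.4 -0.4] grip_mm 18.3 q [-0.45  0.39  1.8  -0.    0.95 -1.76]
turn z total deg 71.62  then slide total cm [52.87 -8.41 -1.03]
```

View pics/c2.png

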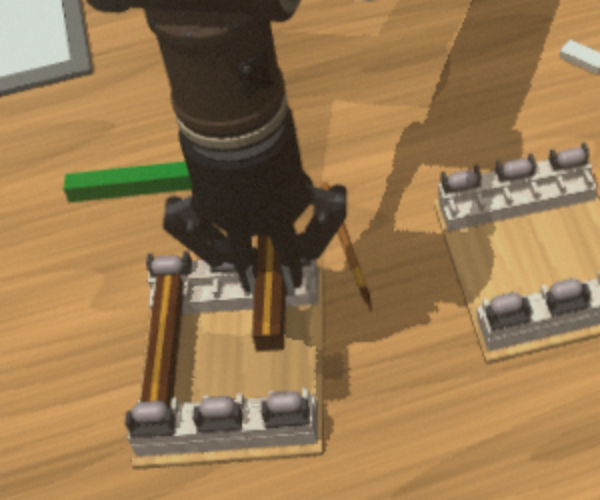

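Emit:
drive_tool(slide=[[0, 0, -0.5], [0, 0, -0.5], [0, 0, -0.5], [0, 0, 0], [0, 0, 0], [0, 0, 0], [0, 0, 0], [0, 0, 0], [0, 0, 0], [0, 0, 0], [0, 0, 0], [0, 0, 0]], turn=[[0, 0, 6], [0, 0, 6], [0, 0, 6], [0, 0, 6], [0, 0, 6], [0, 0, 6], [0, 0, 6], [0, 0, 6], [0, 0, 6], [0, 0, 6], [0, 0, 6], [0, 0, 5.6]], jaw=[1, 1, 1, 1, 1, 1, 1, 1, 1, 1, 1, 1])

```text
time_s: 20.72
tool_pos: [547.9, -218.8, 117.7]
eef_rot: [0.688, 0.726, -0.0, -0.001]
wrist_force: [-1.0, -0.3, -0.8]
grip_width: 0.214
```

Emit:
drive_tool(slide=[[3.3, -0.5, 0], [3.3, -0.5, 0], [3.3, -0.5, 0], [3.3, -0.5, 0], [3.3, -0.5, 0], [3.3, -0.5, 0], [3.3, -0.5, 0], [3.3, -0.5, 0], [3.3, -0.5, 0], [3.3, -0.5, 0], [3.3, -0.5, 0], [3.3, -0.5, 0]], turn=[[0, 0, 0], [0, 0, 0], [0, 0, 0], [0, 0, 0], [0, 0, 0], [0, 0, 0], [0, 0, 0], [0, 0, 0], [0, 0, 0], [0, 0, 0], [0, 0, 0], [0, 0, 0]], jaw=[1, 1, 1, 1, 1, 1, 1, 1, 1, 1, 1, 1])

```text
time_s: 21.72
tool_pos: [464.0, 173.8, 118.1]
eef_rot: [0.686, 0.728, -0.001, -0.0]
wrist_force: [0.4, -0.3, -0.7]
grip_width: 0.214
```

```bash
python3 -c "
from plant import ctrl;from h import *
plan(ctrl,437.1,301.9,115,3.4)"
```

```text
t 21.72 p [464.  173.8 118.1] yaw 3.41 tilt [ 0.03 -0.07  0.  ] F [ 0.4 -0.3 -0.7] grip_mm 18.3 q [ 0.27  0.21  2.02 -0.    0.91  0.21]
turn z total deg 0.01  then slide total cm [12.95 -1.92  0.3 ]
```

Emit:
drive_tool(slide=[[3, -0.5, 0], [3, -0.5, 0], [3, -0.5, 0], [3, -0.5, 0], [0.6, 0, 0], [0, 0, 0], [0, 0, 0], [0, 0, 0]], turn=[[0, 0, 0], [0, 0, 0], [0, 0, 0], [0, 0, 0], [0, 0, 0], [0, 0, 0], [0, 0, 0], [0, 0, 0]], jaw=[1, 1, 1, 1, 1, 1, 1, 1])

```text
time_s: 22.38
tool_pos: [437.5, 295.9, 117.9]
eef_rot: [0.686, 0.728, -0.001, 0.0]
wrist_force: [0.4, -1.0, -0.2]
grip_width: 0.217
```

```bash
python3 -c "
from plant import ctrl;from h import *
plan(ctrl,437.1,301.9,60,3.4)
f=ctrl.grab_frame('scene');cv2.imwrite('pics/c3.png',cv2.resize(f['color'][100:300,300:560,::-1],None,fx=3,fy=3))"
```

```text
t 22.38 p [437.5 295.9 117.9] yaw 3.38 tilt [ 0.07 -0.06  0.  ] F [ 0.4 -1.  -0.2] grip_mm 18.6 q [ 0.51  0.27  1.95 -0.    0.93  0.45]
turn z total deg -0.02  then slide total cm [ 0.61 -0.    5.79]
```

View pics/c3.png

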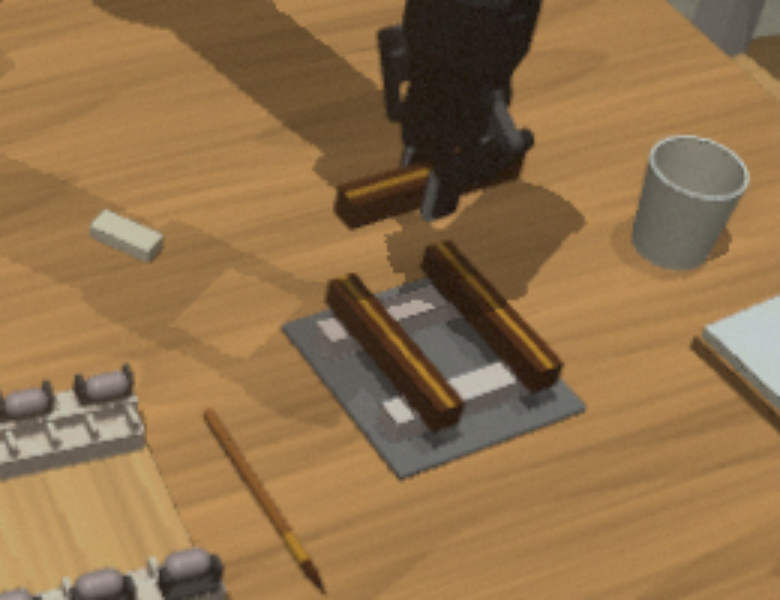

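The strip hangs level and crosswise above the rear rail. I'll lower it, aiming for TCP z of about 38.

Emit:
drive_tool(slide=[[0.6, 0, 1], [0, 0, 2], [0, 0, 2], [0, 0, 1.6], [0, 0, 0.7], [0, 0, 0], [0, 0, 0], [0, 0, 0]], turn=[[0, 0, 0], [0, 0, 0], [0, 0, 0], [0, 0, 0], [0, 0, 0], [0, 0, 0], [0, 0, 0], [0, 0, 0]], jaw=[1, 1, 1, 1, 1, 1, 1, 1])

```text
time_s: 23.1
tool_pos: [438.4, 303.4, 46.0]
eef_rot: [0.686, 0.728, 0.001, 0.0]
wrist_force: [0.3, -0.9, -0.8]
grip_width: 0.215
```

```bash
python3 -c "
from plant import ctrl;from h import *
plan(ctrl,437.1,301.9,37.8,3.4)"
```

```text
t 23.1 p [438.4 303.4  46. ] yaw 3.39 tilt [-0.05  0.08  0.  ] F [ 0.3 -0.9 -0.8] grip_mm 18.4 q [0.52 0.39 1.96 0.   0.79 0.46]
turn z total deg -0.01  then slide total cm [-0.14 -0.14  0.82]
```

Emit:
drive_tool(slide=[[-0.1, -0.1, 0.4], [0, 0, 0.3], [0, 0, 0], [0, 0, 0], [0, 0, 0]], turn=[[0, 0, 0], [0, 0, 0], [0, 0, 0], [0, 0, 0], [0, 0, 0]], jaw=[1, 1, 1, 1, 1])

```text
time_s: 23.52
tool_pos: [436.6, 302.2, 38.5]
eef_rot: [0.686, 0.728, 0.0, 0.0]
wrist_force: [0.8, -0.3, -1.0]
grip_width: 0.218
```

```bash
python3 -c "
from plant import ctrl;from h import *
plan(ctrl,437.1,301.9,37.8,3.4)"
```

```text
t 23.52 p [436.6 302.2  38.5] yaw 3.42 tilt [-0.01  0.02  0.  ] F [ 0.8 -0.3 -1. ] grip_mm 18.6 q [0.52 0.4  1.97 0.   0.77 0.46]
turn z total deg 0.02  then slide total cm [-0.03  0.05  0.07]
```

Emit:
drive_tool(slide=[[0, 0, 0.1], [0, 0, 0], [0, 0, 0], [0, 0, 0], [0, 0, 0], [0, 0, 0], [0, 0, 0], [0, 0, -2], [0, 0, -3], [0, 0, -3], [0, 0, 0], [0, 0, 0]], turn=[[0, 0, 0], [0, 0, 0], [0, 0, 0], [0, 0, 0], [0, 0, 0], [0, 0, 0], [0, 0, 0], [0, 0, 0], [0, 0, 0], [0, 0, 0], [0, 0, 0], [0, 0, 0]], jaw=[1, 1, 3.5, 3.5, 3.5, 3.5, 3.5, 3.5, 3.5, 4, 4, 4])

```text
time_s: 24.52
tool_pos: [438.3, 303.1, 119.5]
eef_rot: [0.686, 0.728, 0.002, 0.001]
wrist_force: [0.4, 0.4, 0.2]
grip_width: 0.469
```

```bash
python3 -c "
from plant import ctrl;from h import *
plan(ctrl,522.7,-319.1,120,75)"
```

```text
t 24.52 p [438.3 303.1 119.5] yaw 3.42 tilt [-0.15  0.26  0.  ] F [0.4 0.4 0.2] grip_mm 40.1 q [ 0.52  0.27  1.94 -0.    0.93  0.46]
turn z total deg -71.58  then slide total cm [-24.26 -57.91  -0.38]
```

Emit:
drive_tool(slide=[[0, 0, 0], [0, 0, 0], [0, 0, 0], [0, 0, 0], [0, 0, 0], [0, 0, 0], [0, 0, 0], [0, 0, 0], [0, 0, 0], [0, 0, 0], [0, 0, 0], [0, 0, 0]], turn=[[0, 0, -6], [0, 0, -6], [0, 0, -6], [0, 0, -6], [0, 0, -6], [0, 0, -6], [0, 0, -6], [0, 0, -6], [0, 0, -6], [0, 0, -6], [0, 0, -6], [0, 0, -5.6]], jaw=[4, 4, 4, 4, 4, 4, 4, 4, 4, 4, 4, 4])

```text
time_s: 25.52
tool_pos: [435.1, 301.2, 115.3]
eef_rot: [0.128, 0.992, -0.001, -0.001]
wrist_force: [-0.4, 0.5, 0.3]
grip_width: 0.466
```

Emit:
drive_tool(slide=[[-1.4, -3.2, 0], [-1.4, -3.2, 0], [-1.4, -3.2, 0], [-1.4, -3.2, 0], [-1.4, -3.2, 0], [-1.4, -3.2, 0], [-1.4, -3.2, 0], [-1.4, -3.2, 0], [-1.4, -3.2, 0], [-1.4, -3.2, 0], [-1.4, -3.2, 0], [-1.4, -3.2, 0]], turn=[[0, 0, 0], [0, 0, 0], [0, 0, 0], [0, 0, 0], [0, 0, 0], [0, 0, 0], [0, 0, 0], [0, 0, 0], [0, 0, 0], [0, 0, 0], [0, 0, 0], [0, 0, 0]], jaw=[4, 4, 4, 4, 4, 4, 4, 4, 4, 4, 4, 4])

```text
time_s: 26.52
tool_pos: [498.0, -113.6, 115.5]
eef_rot: [0.131, 0.991, 0.0, -0.002]
wrist_force: [-0.1, 0.3, -0.7]
grip_width: 0.469
```

```bash
python3 -c "
from plant import ctrl;from h import *
plan(ctrl,522.7,-319.1,120,75)"
```

```text
t 26.52 p [ 498.  -113.6  115.5] yaw 75.0 tilt [-0.07 -0.18 -0.  ] F [-0.1  0.3 -0.7] grip_mm 40.0 q [-0.31  0.24  1.99  0.    0.92 -1.62]
turn z total deg -0.0  then slide total cm [ -7.7  -19.21  -0.48]
```

Emit:
drive_tool(slide=[[-1.3, -3.2, 0], [-1.3, -3.2, 0], [-1.3, -3.2, 0], [-1.3, -3.2, 0], [-1.3, -3.2, 0], [-1.1, -3, 0], [0, 0, 0], [0, 0, 0], [0, 0, 0]], turn=[[0, 0, 0], [0, 0, 0], [0, 0, 0], [0, 0, 0], [0, 0, 0], [0, 0, 0], [0, 0, 0], [0, 0, 0], [0, 0, 0]], jaw=[4, 4, 4, 4, 4, 4, 4, 4, 4])

```text
time_s: 27.27
tool_pos: [522.4, -314.3, 115.3]
eef_rot: [0.131, 0.991, 0.001, -0.002]
wrist_force: [-0.3, 0.2, 0.1]
grip_width: 0.471
```

```bash
python3 -c "
from plant import ctrl;from h import *
plan(ctrl,522.7,-319.1,50,75)
f=ctrl.grab_frame('top')
golds(f,120,170,225,290,66)
f=ctrl.grab_frame('scene');cv2.imwrite('pics/d1.png',f['color'][:,:,::-1])"
```

```text
t 27.27 p [ 522.4 -314.3  115.3] yaw 74.98 tilt [-0.16 -0.18 -0.  ] F [-0.3  0.2  0.1] grip_mm 40.2 q [-0.61  0.41  1.75  0.    0.98 -1.92]
turn z total deg -0.02  then slide total cm [-0.18 -0.47  6.53]
gold px [185.1 216.8] mid [495.9 260.5] ang -177.1 L 88.4 rack xy 16.3 -44.9
gold px [142.  218.6] mid [490.2 338.3] ang -177.1 L 86.3 rack xy 15.2 33.2
gold px [159.4 247.4] mid [437.8 303.3] ang -86.5 L 129.6 rack xy -39.2 1.3
```

View pics/d1.png

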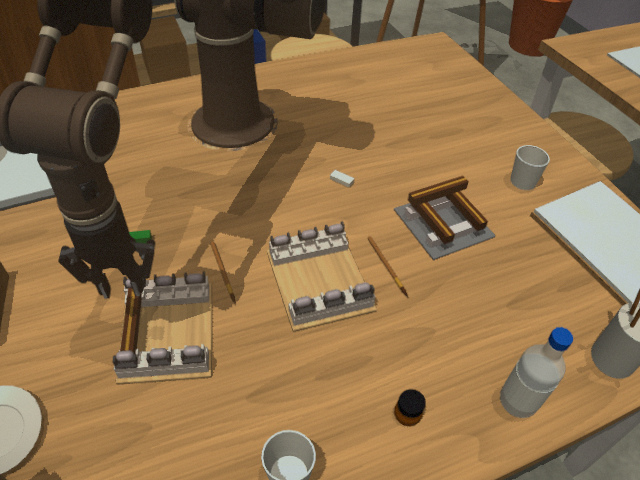

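Strip 3 is at (-39.2, 1.3) and square. Only strip 4 remains, at px (130,325).

Emit:
drive_tool(slide=[[-0.2, -0.5, 1], [0, 0, 2], [0, 0, 2], [0, 0, 1.5], [0, 0, 0], [0, 0, 0], [0, 0, 0]], turn=[[0, 0, 0], [0, 0, 0], [0, 0, 0], [0, 0, 0], [0, 0, 0], [0, 0, 0], [0, 0, 0]], jaw=[4, 4, 4, 4, 4, 4, 4])

```text
time_s: 27.95
tool_pos: [525.0, -320.7, 52.8]
eef_rot: [0.13, 0.992, -0.0, 0.0]
wrist_force: [0.2, -0.0, -0.1]
grip_width: 0.464
```

```bash
python3 -c "
from plant import ctrl;from h import *
plan(ctrl,522.7,-319.1,18,75)"
```

```text
t 27.95 p [ 525.  -320.7   52.8] yaw 75.06 tilt [0.03 0.04 0.  ] F [ 0.2 -0.  -0.1] grip_mm 39.6 q [-0.62  0.51  1.76 -0.    0.87 -1.93]
turn z total deg 0.06  then slide total cm [0.27 0.1  3.48]
```

Emit:
drive_tool(slide=[[0.2, 0.1, 1], [0, 0, 1], [0, 0, 1], [0, 0, 0.4], [0, 0, 0], [0, 0, 0], [0, 0, 0], [0, 0, 0], [0, 0, 0], [0, 0, 0], [0, 0, 0], [0, 0, 0]], turn=[[0, 0, 0], [0, 0, 0], [0, 0, 0], [0, 0, 0], [0, 0, 0], [0, 0, 0], [0, 0, 0], [0, 0, 0], [0, 0, 0], [0, 0, 0], [0, 0, 0], [0, 0, 0]], jaw=[4, 4, 4, 4, 4, 4, 1, 1, 1, 1, 1, 1])

```text
time_s: 28.95
tool_pos: [523.3, -319.8, 19.0]
eef_rot: [0.13, 0.991, -0.0, 0.001]
wrist_force: [0.6, -0.0, 3.7]
grip_width: 0.219
```

Emit:
drive_tool(slide=[[0, 0, 0], [0, 0, -0.4], [0, 0, -0.4], [0, 0, -0.4], [0, 0, -0.4], [0, 0, -0.4], [0, 0, -0.6], [0, 0, -0.8], [0, 0, -1.2], [0, 0, -2], [0, 0, -2], [0, 0, -1]], turn=[[0, 0, 0], [0, 0, 0], [0, 0, 0], [0, 0, 0], [0, 0, 0], [0, 0, 0], [0, 0, 0], [0, 0, 0], [0, 0, 0], [0, 0, 0], [0, 0, 0], [0, 0, 0]], jaw=[1, 1, 1, 1, 1, 1, 1, 1, 1, 1, 1, 1])

```text
time_s: 29.95
tool_pos: [524.4, -320.7, 118.8]
eef_rot: [0.13, 0.991, -0.001, 0.002]
wrist_force: [-0.2, 0.1, 0.2]
grip_width: 0.217
```

```bash
python3 -c "
from plant import ctrl;from h import *
plan(ctrl,516.9,306.7,118,3.4)
f=ctrl.grab_frame('scene');cv2.imwrite('pics/d2.png',cv2.resize(f['color'][150:400,0:300,::-1],None,fx=2,fy=2))"
```

```text
t 29.95 p [ 524.4 -320.7  118.8] yaw 75.02 tilt [0.19 0.24 0.  ] F [-0.2  0.1  0.2] grip_mm 18.6 q [-0.62  0.41  1.74 -0.    0.98 -1.93]
turn z total deg 71.62  then slide total cm [62.67  2.97 -0.23]
```

View pics/d2.png

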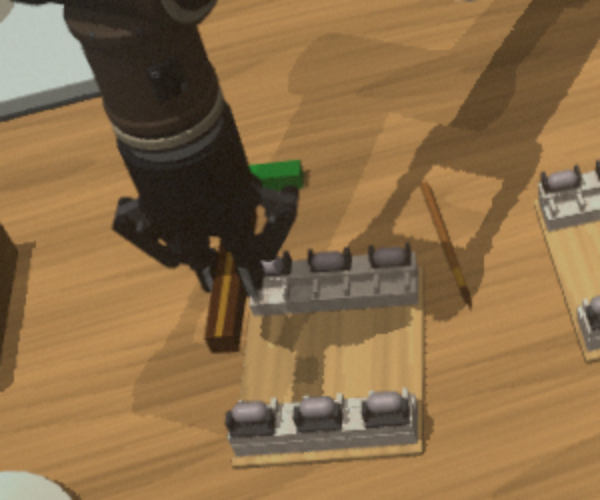

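Strip 4 is held. I'll turn it and carry it over.

Emit:
drive_tool(slide=[[0, 0, 0], [0, 0, 0], [0, 0, 0], [0, 0, 0], [0, 0, 0], [0, 0, 0], [0, 0, 0], [0, 0, 0], [0, 0, 0], [0, 0, 0], [0, 0, 0], [0, 0, 0]], turn=[[0, 0, 6], [0, 0, 6], [0, 0, 6], [0, 0, 6], [0, 0, 6], [0, 0, 6], [0, 0, 6], [0, 0, 6], [0, 0, 6], [0, 0, 6], [0, 0, 6], [0, 0, 5.6]], jaw=[1, 1, 1, 1, 1, 1, 1, 1, 1, 1, 1, 1])

```text
time_s: 31.0
tool_pos: [522.4, -319.2, 114.3]
eef_rot: [0.688, 0.726, -0.0, -0.0]
wrist_force: [0.2, -0.1, -0.8]
grip_width: 0.219
```

Emit:
drive_tool(slide=[[3.3, 0.2, 0], [3.3, 0.2, 0], [3.3, 0.2, 0], [3.3, 0.2, 0], [3.3, 0.2, 0], [3.3, 0.2, 0], [3.3, 0.2, 0], [3.3, 0.2, 0], [3.3, 0.2, 0], [3.3, 0.2, 0], [3.3, 0.2, 0], [3.3, 0.2, 0]], turn=[[0, 0, 0], [0, 0, 0], [0, 0, 0], [0, 0, 0], [0, 0, 0], [0, 0, 0], [0, 0, 0], [0, 0, 0], [0, 0, 0], [0, 0, 0], [0, 0, 0], [0, 0, 0]], jaw=[1, 1, 1, 1, 1, 1, 1, 1, 1, 1, 1, 1])

```text
time_s: 32.0
tool_pos: [522.6, 78.9, 114.5]
eef_rot: [0.686, 0.728, -0.0, -0.0]
wrist_force: [0.3, 0.3, 0.6]
grip_width: 0.212
```

```bash
python3 -c "
from plant import ctrl;from h import *
plan(ctrl,516.9,306.7,118,3.4)"
```

```text
t 32.0 p [522.6  78.9 114.5] yaw 3.41 tilt [ 0.01 -0.01  0.  ] F [0.3 0.3 0.6] grip_mm 18.1 q [ 0.07  0.27  1.95 -0.    0.92  0.01]
turn z total deg 0.01  then slide total cm [22.78  0.78 -0.35]
```

Emit:
drive_tool(slide=[[3, 0.1, 0], [3, 0.1, 0], [3, 0.1, 0], [3, 0.1, 0], [3, 0.1, 0], [3, 0.1, 0], [3, 0.1, 0], [1.5, 0, 0], [0, 0, 0], [0, 0, 0], [0, 0, 0]], turn=[[0, 0, 0], [0, 0, 0], [0, 0, 0], [0, 0, 0], [0, 0, 0], [0, 0, 0], [0, 0, 0], [0, 0, 0], [0, 0, 0], [0, 0, 0], [0, 0, 0]], jaw=[1, 1, 1, 1, 1, 1, 1, 1, 1, 1, 1])

```text
time_s: 32.92
tool_pos: [516.3, 301.1, 114.0]
eef_rot: [0.686, 0.728, -0.001, 0.0]
wrist_force: [-0.4, 0.2, -0.5]
grip_width: 0.212
```

```bash
python3 -c "
from plant import ctrl;from h import *
plan(ctrl,516.9,306.7,60,3.4)
f=ctrl.grab_frame('scene');cv2.imwrite('pics/d3.png',cv2.resize(f['color'][100:300,300:560,::-1],None,fx=3,fy=3))"
```

```text
t 32.92 p [516.3 301.1 114. ] yaw 3.41 tilt [ 0.08 -0.06  0.  ] F [-0.4  0.2 -0.5] grip_mm 18.1 q [ 0.46  0.39  1.78 -0.    0.97  0.4 ]
turn z total deg 0.01  then slide total cm [0.56 0.1  5.4 ]
```

View pics/d3.png

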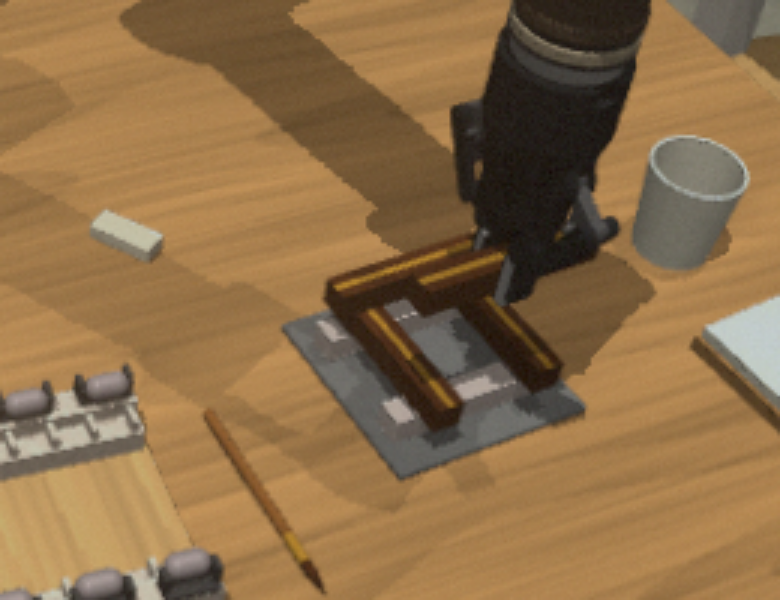

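Strip 4 is still held level, parallel to strip 3. I'll lower it.

Emit:
drive_tool(slide=[[0.5, 0.1, 1], [0, 0, 2], [0, 0, 2], [0, 0, 1.5], [0, 0, 0.5], [0, 0, 0], [0, 0, 0], [0, 0, 0]], turn=[[0, 0, 0], [0, 0, 0], [0, 0, 0], [0, 0, 0], [0, 0, 0], [0, 0, 0], [0, 0, 0], [0, 0, 0]], jaw=[1, 1, 1, 1, 1, 1, 1, 1])

```text
time_s: 33.63
tool_pos: [518.5, 307.6, 45.3]
eef_rot: [0.686, 0.728, 0.001, 0.0]
wrist_force: [0.6, -0.5, 0.4]
grip_width: 0.216
```

```bash
python3 -c "
from plant import ctrl;from h import *
plan(ctrl,516.9,306.7,38.8,3.4)"
```

```text
t 33.63 p [518.5 307.6  45.3] yaw 3.38 tilt [-0.05  0.11  0.  ] F [ 0.6 -0.5  0.4] grip_mm 18.4 q [ 0.46  0.5   1.8  -0.    0.85  0.4 ]
turn z total deg -0.02  then slide total cm [-0.08 -0.17  0.65]
```

Emit:
drive_tool(slide=[[-0.1, -0.2, 0.3], [0, 0, 0.3], [0, 0, 0], [0, 0, 0], [0, 0, 0]], turn=[[0, 0, 0], [0, 0, 0], [0, 0, 0], [0, 0, 0], [0, 0, 0]], jaw=[1, 1, 1, 1, 1])

```text
time_s: 34.05
tool_pos: [516.2, 306.7, 39.0]
eef_rot: [0.686, 0.728, 0.001, 0.0]
wrist_force: [-0.3, 0.0, 1.5]
grip_width: 0.215
```

```bash
python3 -c "
from plant import ctrl;from h import *
plan(ctrl,516.9,306.7,38.8,3.4)"
```

```text
t 34.05 p [516.2 306.7  39. ] yaw 3.42 tilt [-0.04  0.09  0.  ] F [-0.3  0.   1.5] grip_mm 18.4 q [ 0.46  0.5   1.8  -0.    0.83  0.4 ]
turn z total deg 0.02  then slide total cm [0.   0.07 0.02]
```

Light contact (1.5 N). Releasing and rising.

Emit:
drive_tool(slide=[[0, 0, 0], [0, 0, 0], [0, 0, 0], [0, 0, 0], [0, 0, 0], [0, 0, 0], [0, 0, -2], [0, 0, -3], [0, 0, -3], [0, 0, -3], [0, 0, -3], [0, 0, -3]], turn=[[0, 0, 0], [0, 0, 0], [0, 0, 0], [0, 0, 0], [0, 0, 0], [0, 0, 0], [0, 0, 0], [0, 0, 0], [0, 0, 0], [0, 0, 0], [0, 0, 0], [0, 0, 0]], jaw=[1, 3.5, 3.5, 3.5, 3.5, 3.5, 3.5, 3.5, 4, 4, 4, 4])

```text
time_s: 35.05
tool_pos: [515.1, 306.2, 209.5]
eef_rot: [0.686, 0.728, -0.0, -0.0]
wrist_force: [0.4, -0.2, 0.1]
grip_width: 0.465
```

Emit:
drive_tool(slide=[[-3.3, 0, 0], [-3.3, 0, 0], [-3.3, 0, 0], [-3.3, 0, 0], [-3.3, 0, 0], [-3.3, 0, 0], [-3.3, 0, 0], [-3.3, 0, 0], [-3.3, 0, 0], [-3.3, 0, 0], [0, 0, 0], [0, 0, 0]], turn=[[0, 0, 0], [0, 0, 0], [0, 0, 0], [0, 0, 0], [0, 0, 0], [0, 0, 0], [0, 0, 0], [0, 0, 0], [0, 0, 0], [0, 0, 0], [0, 0, 0], [0, 0, 0]], jaw=[4, 4, 4, 4, 4, 4, 4, 4, 4, 4, 4, 4])

```text
time_s: 36.05
tool_pos: [535.0, -24.6, 208.2]
eef_rot: [0.687, 0.727, 0.0, -0.0]
wrist_force: [-0.2, 1.2, 0.4]
grip_width: 0.466
```

```bash
python3 -c "
from plant import ctrl;from h import *
plan(ctrl,516.9,306.7,60,3.4)
f=ctrl.grab_frame('top');golds(f,120,170,225,290,66);golds(f,120,170,225,290,46)
a=f['color'][170:290,110:270,::-1]
f=ctrl.grab_frame('scene');b=f['color'][:,:,::-1]
cv2.imwrite('pics/e1.png',b);cv2.imwrite('pics/e1t.png',cv2.resize(a,None,fx=4,fy=4))"
```

```text
t 36.05 p [535.  -24.6 208.2] yaw 3.2 tilt [-0.02 -0.01 -0.  ] F [-0.2  1.2  0.4] grip_mm 39.8 q [-0.13  0.16  1.87  0.    1.12 -0.18]
turn z total deg -0.2  then slide total cm [33.17  0.16 14.83]
gold px [159.2 204.1] mid [517.1 307.9] ang -86.6 L 129.0 rack xy 40.2 1.2
gold px [185.3 226.5] mid [478.3 259.5] ang -176.4 L 53.3 rack xy -1.3 -44.8
gold px [142.1 227.6] mid [473.6 337.4] ang -176.5 L 53.1 rack xy -1.4 33.2
gold px [159.8 247.3] mid [437.9 303.1] ang -86.7 L 129.4 rack xy -39.1 1.2
gold px [159.2 204.1] mid [520.5 314.6] ang -86.6 L 131.9 rack xy 44.0 7.7
gold px [185.3 226.5] mid [480.9 265.1] ang -176.4 L 54.5 rack xy 1.5 -39.4
gold px [142.1 227.6] mid [476.  344.8] ang -176.5 L 54.3 rack xy 1.4 40.5
gold px [159.8 247.3] mid [439.5 309.8] ang -86.7 L 132.3 rack xy -37.1 7.7
```

View pics/e1.png

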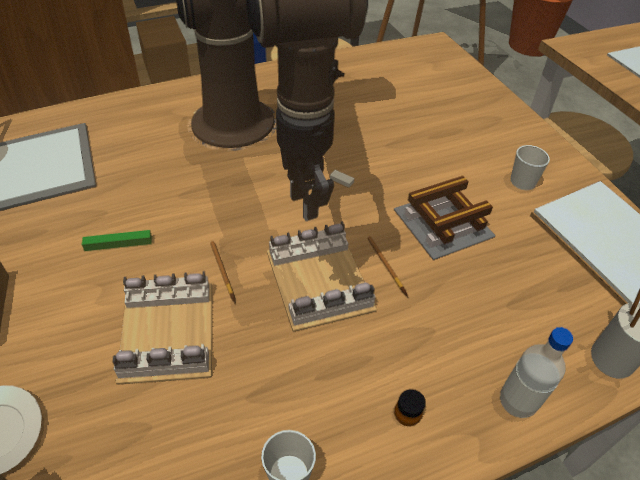

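View pics/e1t.png

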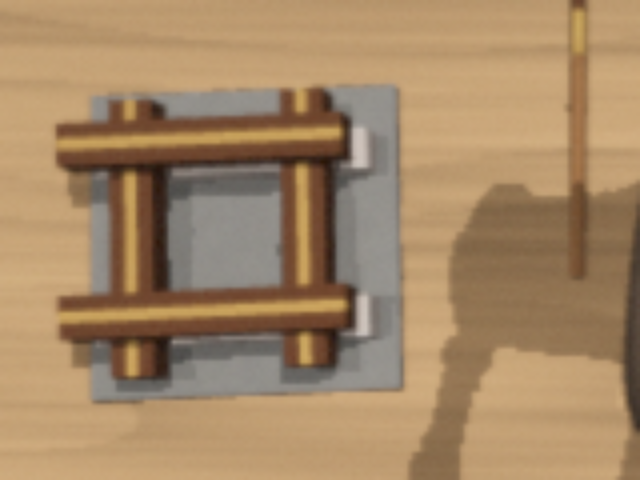

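The pictures show the finished two-layer tower, both jigs empty, and the brushes, eraser and green bar where they were. The gripper is clear of everything.

```bash
python3 -c "
from plant import ctrl
print(ctrl.sign_off())"
```

```text
the job is handed in; nothing more can be done
None
```

I pulled all four strips straight up out of the jigs, stacked them crosswise on the rack in two layers, and handed the job in. The robot clock read about 36 s; no verdict was reported.

Positions are in the rack frame, in mm, from the last top-camera readings. The calibration is good to about 2 mm.

| Strip | Layer | Place | Measured |
|---|---|---|---|
| 1 | 1 | (0, 40) | (-1.9, 40.3) |
| 2 | 1 | (0, -40) | (0.0, -39.4) |
| 3 | 2 | (-40, 0) | (-39.1, 1.2) |
| 4 | 2 | (40, 0) | (40.2, 1.2) |

- **Layer 1 readings:** the full readings above were taken before layer 2 covered the strips. Afterwards, the parts still visible gave the same cross positions, 40.5 and -39.4.
- **Squareness and height:** all strips are within about 0.3° of square. I did not measure heights directly. Strips 3 and 4 read 129 mm long when projected at the layer-2 height, which fits that height.
- **Surroundings:** by eye in the last picture, both jigs are empty and the brushes, eraser, cups and green bar have not moved. The gripper is well clear of everything.
- **Checks:** none failed or disagreed, and I saw no grip slip.

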